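# Pack the slide trays into the locking carrier

### The arm

A 6-joint arm with a two-finger parallel gripper is mounted at the origin on a cart in front of the work surface, level with it; the furniture and walls round the work are solid. World frame = base frame: x ahead of the robot, y to its left, z up, the work surface at z = 0. Lengths are in m, angles in rad, forces in N, time in s.
With the tool pointing down it reaches from about 0.3 to 0.75 m from the base axis. Payload 8.5 kg.
Tool frame: the origin (TCP) lies on the mounting face of the last link; the fingertips stand 173 mm ahead of it and the grasp point (between the pads) lies 155 mm ahead of it; z points along the fingers, y is the direction in which the jaws open and shut (so a half turn about z gives the same grasp; the last joint's range is limited). The gripper opens to 85 mm and grips with 20 to 120 N. Pads are 22 mm wide; open, the fingers measure 114 mm over their backs; the gripper's body (76 mm by 85 mm) begins 54 mm behind the grasp point. The pads swing forward as they close: fully open they stand 13 mm farther back than shut.
Start: joints at [-1.345, 0.381, 1.297, -0, 1.464, -0.215], TCP at [0.235, -0.497, 0.405] pointing down, gripper open.
Joint ranges: [-3.11, 3.11], [-0.89, 2.33], [0.22, 2.48], [-1.42, 4.56], [0.17, 2.85], [-2.88, 2.88]. Speed limits (rad/s): [2.39, 2.39, 3.14, 3.14, 3.14, 3.14].

### API

Orientations are given as a unit quaternion [x, y, z, w].
In Python, from cell import * gives the robot as it stands.
- The arm moves only by the shell command python3 -m inch 'ROWS'. ROWS is JSON, a list of rows, each an object with "claw": the finger opening in mm, from 0 to 85.4; "slide": the shift along the world's x, y, z in mm, a list of three; "yaw": the turn about the world's z in rad. A call has 1 to 5 rows; each row is the pose to reach, as a shift and turn from the pose commanded when the call began; what a row does not reach only later rows make up. A row lasts 1/8 s, in which the tool goes at most 62.5 mm and 10.7 degrees, less where a joint would pass 70% of its speed; a pose out of reach is approached as far as the arm can. A call with a gripper value outside its range is refused whole. The fingers move at their own pace and stop on an object; the grip force is fixed at half the most. Time passes only in rows, so rows that repeat a pose let the fingers close. It gives the time, the measured TCP pose, the force and the opening at its end, in the units of the state.
- read_state(): the state, without advancing time (a new reading comes with each control period).
- snapshot(name): name is "scene" or "side" or "wrist"; returns the picture (384x512x3 uint8, blue, green, red); there is no depth.
- camera_params(name): a dict with "camera_matrix" (3x3 intrinsics, pixels), "R" (3x3) and "t" (3): a world point X has camera coordinates R X + t. Camera axes: x right, y down, z forward; pixel columns grow to the right and rows downward; lengths in m; the calibration is good to about 2 mm. A picture is of the moment at which its call begins: read the wrist's pose just before it. camera_params takes no time and is no camera call; for the wrist camera it gives the pose at the moment of the call.
- hand_in(): hands the job in, once; it reports no verdict.
Trained networks look in the newest picture that a camera, given by its name, has taken for a name from the list of things; names that differ only in an ending like _2 or _b are one class to them, and where a whole thing is asked for, a point or a joint stands for the part that bears it (a point fixed in the world has none). Each returns a list of dicts, best first, with "score" (0 to 1); they miss things now and then, are a little off and sometimes report something else, mostly with a low value. They report only what shows in the picture. A call takes as long as a camera call.
- silhouettes(query, camera): "pixels" (384x512 bool, what is visible of it).
- landmark_of(query, camera): "xyz" ([x, y, z] in m, in world coordinates, good to about 4 mm: a listed point, or the origin of a listed thing).
The state is a dict: "t": time; "joints": joint angles; "dq": joint speeds; "effort": joint torques, N m; "tool_pos": TCP position; "eef_rot": TCP orientation; "contact_force": force on the tool from outside, world axes, zero at the start; "torque": the same for the moment, N m; "gripper_width": finger opening in m.
Only numpy, scipy, OpenCV 4.12 (cv2) and the standard library are available. Lean on these libraries where they do the work, as an engineer would, in place of code of your own. Each camera call takes 0.05 s, during which the arm holds its last target.

### The job

Pack the microscope slide trays away: slide the catch of the tray carrier back, fold its carrying handle down behind it, hang every slide tray that is out on the bench, right way up, onto the carrier's two rods, and lay the plain cover plate on the rods on top of them, everything fully down. Then swing the handle back upright and slide the catch home so that it is locked for carrying; leave the other things on the bench where they are.

Things in the scene. Friction and masses are not known exactly. Their poses are not given: they have to be found in the camera images.
- carrier: Tray carrier, fixed: grey base 124 mm (x) by 300 mm (y -184 to +116), its top 18 mm above the bench. Origin at bench height midway between two steel rods (10 mm diameter, at y = +76 and -76 mm, tips 158 mm up, pointed over the last 10 mm); z up. Upright, the handle's bar lies over the rod tips and bars them; it folds towards +x. Beyond the -y arm, y -118 to -176 mm: catch bracket, 137 mm high.
- left_rod_tip (a point): Tip of the rod at +y of the carrier, 158 mm above the bench.
- right_rod_tip (a point): Tip of the rod at -y of the carrier, 158 mm above the bench.
- handle (a joint): Carrying handle, a U of two arms (at y = +-98 mm of the carrier) and a round bar, hinged along the carrier's y, 30 mm above the bench. 0 = upright; folds towards the carrier's +x to 1.45 rad; stops at both ends. 1 to 4 N at the bar move it; it stays put near upright, but sinks by itself from about 0.3 rad on. While the catch is home it moves less than 0.04 rad.
- handle_bar (a point): Middle of the handle's bar, 150 mm from the hinge line (180 mm above the bench when upright, 48 mm when folded). The bar is round, runs along the carrier's y and has a black grip, 18 mm diameter and 120 mm long; it can turn between the fingers as it is led round its arc.
- catch (a joint): Slide catch that locks the upright handle; its bolt runs along the carrier's y. 0 = home (bolt between two lugs of the handle's -y arm); grows to 0.022 m as it is slid back, towards the carrier's -y; the handle is free from about 0.012 m on. Friction 1.5 N, no spring. It goes home only if the handle is fully upright.
- catch_knob (a point): Middle of the catch's upright black knob, 18 mm diameter, from 149 to 180 mm above the bench (this point 165 mm), at y = -145 mm of the carrier when home. The metal under it reaches 137 mm; the handle's bar ends 43 mm beside it, so grip it across the carrier's x and slide it along y.
- tray_1: Slide tray, aluminium, 88 mm (x) by 176 mm (y), with four glass slides fixed in it, about 0.16 kg; may be absent. Origin: middle of the underside; z up. Holes of 14 mm at y = +76 and -76 mm in black bushes from the underside up to 36 mm: trays stack every 36 mm, either way round. Bridge grip along y in the middle: 10 mm thick (x), 80 mm long, 20 to 33 mm above the underside.
- tray_2: Slide tray, aluminium, 88 mm (x) by 176 mm (y), with four glass slides fixed in it, about 0.16 kg; may be absent. Origin: middle of the underside; z up. Holes of 14 mm at y = +76 and -76 mm in black bushes from the underside up to 36 mm: trays stack every 36 mm, either way round. Bridge grip along y in the middle: 10 mm thick (x), 80 mm long, 20 to 33 mm above the underside.
- tray_3: Slide tray, aluminium, 88 mm (x) by 176 mm (y), with four glass slides fixed in it, about 0.16 kg; may be absent. Origin: middle of the underside; z up. Holes of 14 mm at y = +76 and -76 mm in black bushes from the underside up to 36 mm: trays stack every 36 mm, either way round. Bridge grip along y in the middle: 10 mm thick (x), 80 mm long, 20 to 33 mm above the underside.
- cover: Cover plate, plain aluminium without slides, 88 mm (x) by 176 mm (y), 6 mm thick, about 0.18 kg. Origin: middle of the underside; z up. The same two 14 mm holes at y = +76 and -76 mm (bushes only 10 mm high) and the same bridge grip as a tray (10 mm thick, 80 mm long along y, 20 to 33 mm above the underside). It lies on the bushes of the top tray.
- jar: Bystander: white-lidded specimen jar, 56 mm diameter, 72 mm high.
- onion: Bystander: onion, 60 mm diameter, 71 mm high.
- dropper: Bystander: dropper bottle, 33 mm diameter, 100 mm high.

How it is judged:
By the outcome, as a careful person would: the job done as asked, in the order asked, and still so for the second after the job is handed in, with the robot touching nothing.
Of tray_1, tray_2, tray_3 only 1 to 3 are there at a start; the rules pass over those that are not, and their reading is None.
At some moment in a run one of tray_1, tray_2, tray_3, cover may be knocked a few centimetres aside while the robot is not near it.
Once in a run the grip may slacken for a moment while it holds something.
It also fails if it takes over 210 s, if anything falls off the work surface, if the arm or the gripper's body presses on something with over 40 N, if the wrist force passes 120 N, or if a joint passes its speed limit or range.

## Working session

There is one attempt and no reset: what is moved stays moved. The work goes in short steps, Python scripts to look and compute and a shell command to move; the robot and the scene stay as the last step left them, time stands still between calls to the robot, and variables do not carry over. Pictures are saved under pics/ and viewed, and the job is handed in when it is done.

```bash
ls -la; mkdir -p pics
python3 - <<'E'
from cell import *
import cv2
s=read_state();print({k:(v if not hasattr(v,'round') else v) for k,v in s.items()})
for n in("scene","side","wrist"):
    cv2.imwrite(f"pics/{n}0.png",snapshot(n))
    p=camera_params(n);print(n,p)
E
```

```text
total 12
drwxr-xr-x  3 agent agent 4096 Dec  6 20:16 .
drwxr-xr-x 23 root  root  4096 Dec  6 20:16 ..
drwxr-xr-x  2 agent agent 4096 Dec  6 20:16 pics
{'t': 0.0, 'joints': array([-1.34532277e+00,  3.81201555e-01,  1.29826342e+00,  1.97944692e-05,
        1.46362539e+00, -2.15308423e-01]), 'dq': array([-0.00071372,  0.00036046,  0.00105363, -0.0009418 , -0.00097211,
       -0.00011564]), 'effort': array([-4.28009826e-04, -4.48461199e+01, -2.31282806e+01, -2.49415070e-04,
        4.70202984e-03,  3.01259126e-05]), 'tool_pos': array([ 0.23464038, -0.4973861 ,  0.40410772]), 'eef_rot': array([ 9.75812009e-01,  2.18610069e-01,  6.03344140e-06, -7.48895274e-04]), 'contact_force': array([-0.38385282,  0.00557683,  0.61175245]), 'torque': array([-0.04908585, -0.00846965, -0.00856788]), 'gripper_width': 0.08580361598800876}
scene {'camera_matrix': array([[480.73945894,   0.        , 268.73971366],
       [  0.        , 480.73945894, 182.71005219],
       [  0.        ,   0.        ,   1.        ]]), 'R': array([[-0.73279008, -0.68043363,  0.00536343],
       [-0.36190316,  0.38305098, -0.8498
[... 207 characters left out ...]
30601632, 185.39069031],
       [  0.        ,   0.        ,   1.        ]]), 'R': array([[ 0.80382653, -0.59480303, -0.00850079],
       [-0.38706241, -0.51212419, -0.76675388],
       [ 0.45171407,  0.61962744, -0.6418849 ]]), 't': array([-0.4199723 ,  0.35952596,  1.29732268])}
wrist {'camera_matrix': array([[293.63916206,   0.        , 249.81694436],
       [  0.        , 293.63916206, 191.45542186],
       [  0.        ,   0.        ,   1.        ]]), 'R': array([[ 4.26826556e-01, -9.04333015e-01, -9.43125585e-04],
       [-8.67958600e-01, -4.09950943e-01,  2.80335680e-01],
       [-2.53903445e-01, -1.18836119e-01, -9.59901566e-01]]), 't': array([-0.54993943, -0.03515961,  0.37873561])}
```

View pics/scene0.png

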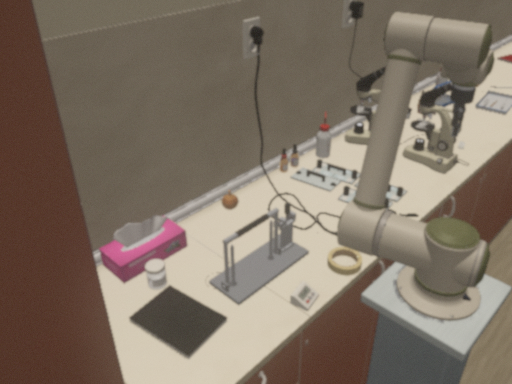

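View pics/side0.png

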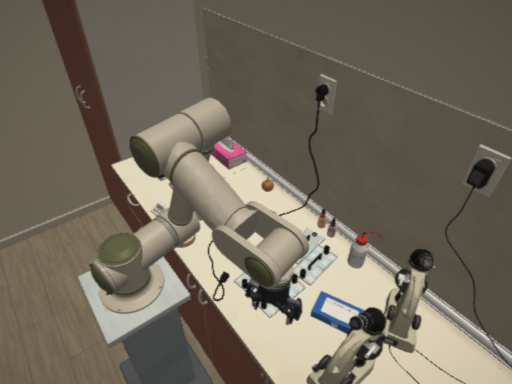

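View pics/wrist0.png

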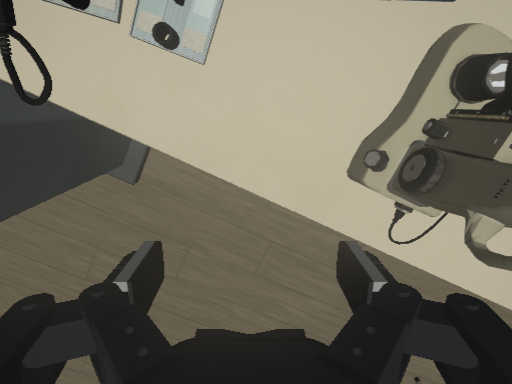

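```bash
cat > h.py <<'E'
from cell import *
import numpy as np, cv2
from scipy.spatial.transform import Rotation as Rn
def look(cam,names):
    snapshot(cam)
    for n in names:
        try: r=landmark_of(n,cam)
        except Exception as e: print(n,e); continue
        for d in r: print(cam,n,round(d['score'],2),np.round(np.array(d['xyz'])*1000,1))
def tri(obs):
    # obs list of (params,(u,v))
    A=[];b=[]
    for p,(u,v) in obs:
        K,R,t=p['camera_matrix'],p['R'],p['t']
        x=np.linalg.solve(K,[u,v,1])
        for i in (0,1):
            A.append(R[i]-x[i]*R[2]); b.append(x[i]*t[2]-t[i])
    return np.linalg.lstsq(np.array(A),np.array(b),rcond=None)[0]
def proj(p,X):
    c=p['R']@np.asarray(X)+p['t']; q=p['camera_matrix']@c; return q[:2]/q[2]
def onplane(p,uv,z):
    R=p['R'];d=R.T@np.linalg.solve(p['camera_matrix'],[uv[0],uv[1],1]);o=-R.T@p['t']
    return o+d*(z-o[2])/d[2]
def st():
    s=read_state();R=Rn.from_quat(s['eef_rot']);m=R.as_matrix()
    print('t',round(s['t'],2),'tcp',np.round(s['tool_pos']*1000,1),'z',np.round(m[:,2],3),'jaw',round(np.degrees(np.arctan2(m[1,1],m[0,1])),2),'F',np.round(s['contact_force'],1),'w',round(s['gripper_width']*1000,1),'q',np.round(s['joints'],2))
E
python3 - <<'E'
from h import *
N=["carrier","left_rod_tip","right_rod_tip","handle_bar","catch_knob","tray_1","cover","jar","onion","dropper"]
look("scene",N);look("side",N);st()
E
```

```text
scene carrier 0.58 [422.8 312.7   6.4]
scene left_rod_tip 0.58 [420.6 392.1 161.8]
scene right_rod_tip 0.87 [419.6 233.1 158.3]
scene handle_bar 0.86 [423.5 315.1 181.4]
scene catch_knob 0.44 [422.8 167.9 165.8]
scene tray_1 0.75 [ 399.5 -236.1    3.4]
scene tray_1 0.69 [ 401.1 -343.2   -1. ]
scene tray_1 0.6 [ 5.892e+02 -3.305e+02  2.000e-01]
scene tray_1 0.35 [423.8 312.9   2.6]
scene cover 0.55 [ 619.5 -233.1   -1.8]
scene cover 0.22 [422.  387.2 161.4]
scene jar 0.67 [591.3 524.7  -0.9]
scene jar 0.41 [421.2 165.9 166.8]
scene onion 0.51 [724.  121.4  -0.9]
scene dropper 0.7 [ 7.555e+02 -2.047e+02 -7.000e-01]
scene dropper 0.26 [ 3.988e+02 -2.324e+02 -1.000e-01]
scene dropper 0.23 [ 620.7 -228.7   -1.8]
side tray_1 0.76 [ 398.1 -347.    -0.6]
side tray_1 0.68 [ 588.9 -325.3    3.7]
side tray_1 0.45 [ 395.6 -234.2   -0.8]
side cover 0.8 [ 620.  -231.2    5.4]
side jar 0.66 [ 621.7 -231.4    5.3]
side onion 0.61 [723.7 122.2   5.3]
side dropper 0.57 [ 757.4 -200.1    2.8]
t 1.25 tcp [ 234.6 -497.4  404.7] z [-0. -0. -1.] jaw -64.75 F [-0.1  0.5  0.4] w 85.3 q [-1.35  0.38  1.3  -0.    1.46 -0.22]
```

```bash
python3 -m inch '[{"claw":85,"slide":[40,60,10],"yaw":0.15},{"claw":85,"slide":[60,118,20],"yaw":0.3},{"claw":85,"slide":[80,176,20],"yaw":0.45},{"claw":85,"slide":[100,234,20],"yaw":0.6},{"claw":85,"slide":[120,292,20],"yaw":0.75}]'
python3 - <<'E'
from h import *
st()
cv2.imwrite("pics/w1.png",snapshot("wrist"));p=camera_params("wrist");np.save("pw1.npy",p,allow_pickle=True)
for n in ("tray_1","cover","dropper"):
  for d in landmark_of(n,"wrist"): print(n,round(d['score'],2),np.round(np.array(d['xyz'])*1000,1))
E
```

```text
t: 1.88
tool_pos: [0.3528, -0.2093, 0.4249]
eef_rot: [0.827, 0.563, 0.0, 0.0]
contact_force: [0.5, 0.4, 0.8]
gripper_width: 0.0849
t 1.88 tcp [ 352.8 -209.3  424.9] z [ 0.001 -0.    -1.   ] jaw -21.52 F [0.5 0.4 0.8] w 84.9 q [-0.83  0.12  1.61  0.    1.42 -0.45]
tray_1 0.88 [ 399.2 -346.3   -1.4]
tray_1 0.79 [ 397.6 -239.2    0.5]
tray_1 0.6 [ 5.924e+02 -3.295e+02  3.000e-01]
cover 0.72 [ 6.205e+02 -2.308e+02 -5.000e-01]
```

View pics/w1.png

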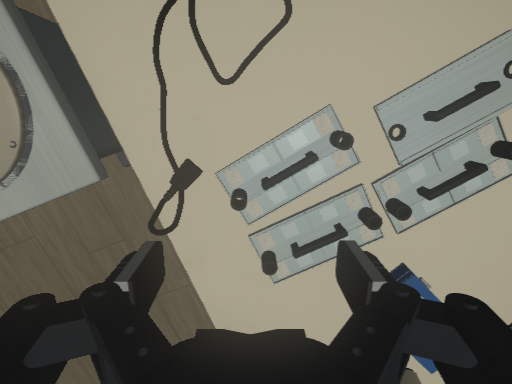

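```bash
python3 -m inch '[{"claw":85,"slide":[10,61,0],"yaw":0.1},{"claw":85,"slide":[20,122,0],"yaw":0.2},{"claw":85,"slide":[30,182,0],"yaw":0.3},{"claw":85,"slide":[40,243,0],"yaw":0.376},{"claw":85,"slide":[40,300,0],"yaw":0.376}]'
python3 - <<'E'
from h import *
st()
cv2.imwrite("pics/w2.png",snapshot("wrist"));p=camera_params("wrist");np.save("pw2.npy",p,allow_pickle=True)
for n in ("carrier","left_rod_tip","right_rod_tip","catch_knob","handle_bar"):
  for d in landmark_of(n,"wrist"): print(n,round(d['score'],2),np.round(np.array(d['xyz'])*1000,1))
E
```

```text
t: 2.7
tool_pos: [0.3936, 0.0895, 0.4247]
eef_rot: [0.709, 0.705, 0.0, 0.0]
contact_force: [0.1, -0.9, 0.4]
gripper_width: 0.0849
t 2.7 tcp [393.6  89.5 424.7] z [ 0.001 -0.    -1.   ] jaw -0.36 F [ 0.1 -0.9  0.4] w 84.9 q [-0.07  0.1   1.62 -0.    1.42 -0.07]
catch_knob 0.98 [419.2 167.5 164.8]
```

View pics/w2.png

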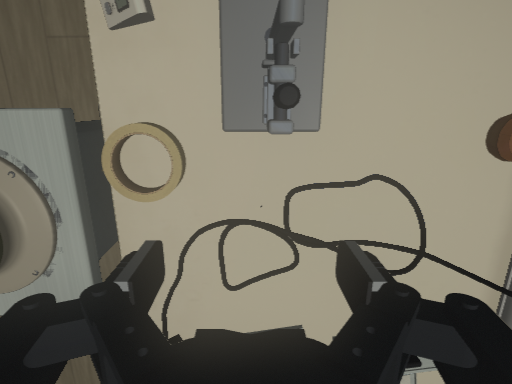

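```bash
python3 -m inch '[{"claw":85,"slide":[10,40,0],"yaw":0},{"claw":85,"slide":[20,80,0],"yaw":0},{"claw":85,"slide":[25,80,0],"yaw":0.006},{"claw":85,"slide":[25,80,0],"yaw":0.006}]'
python3 - <<'E'
from h import *
st()
p2=np.load("pw2.npy",allow_pickle=True).item()
for uv in((222,130),(320,132),(220,2),(327,2)): print(onplane(p2,uv,.018))
print('knobtop',onplane(p2,(287,95),.18))
cv2.imwrite("pics/w3.png",snapshot("wrist"));p=camera_params("wrist");np.save("pw3.npy",p,allow_pickle=True)
for n in ("carrier","left_rod_tip","right_rod_tip","catch_knob","handle_bar"):
  for d in landmark_of(n,"wrist"): print(n,round(d['score'],2),np.round(np.array(d['xyz'])*1000,1))
look("scene",["carrier","left_rod_tip","right_rod_tip","catch_knob","handle_bar"])
look("side",["carrier","left_rod_tip","right_rod_tip","catch_knob","handle_bar"])
E
```

```text
t: 3.5
tool_pos: [0.4183, 0.1673, 0.4245]
eef_rot: [0.707, 0.707, -0.0, 0.0]
contact_force: [0.9, -0.6, 0.6]
gripper_width: 0.0848
t 3.5 tcp [418.3 167.3 424.5] z [-0. -0. -1.] jaw -0.02 F [ 0.9 -0.6  0.6] w 84.8 q [ 0.12  0.19  1.52 -0.    1.44  0.12]
[0.35892642 0.13749943 0.018     ]
[0.4821369  0.13483944 0.018     ]
[0.36060941 0.27839229 0.018     ]
[0.48062912 0.27827202 0.018     ]
knobtop [0.4193662  0.17357008 0.18      ]
carrier 0.68 [423.  311.3   2.8]
right_rod_tip 0.66 [422.1 236.9 157.1]
catch_knob 0.75 [421.4 167.4 169.3]
handle_bar 0.16 [424.  314.4  -0.5]
scene carrier 0.77 [424.9 313.2   1.9]
scene left_rod_tip 0.89 [423.3 391.2 160.1]
scene right_rod_tip 0.76 [419.3 236.1 156.2]
scene right_rod_tip 0.6 [724.6 122.1   3.4]
scene catch_knob 0.4 [421.  170.7 170. ]
scene handle_bar 0.66 [419.  315.2 181.7]
side carrier 0.78 [422.9 314.6  -1.2]
side left_rod_tip 0.72 [424.4 389.8 155.2]
side right_rod_tip 0.83 [419.4 237.4 160.4]
side right_rod_tip 0.61 [ 622.2 -233.3    4.2]
side catch_knob 0.57 [421.  315.1  -3.4]
side catch_knob 0.46 [419.6 170.6 164.9]
side handle_bar 0.57 [422.6 310.2 182.3]
```

View pics/w3.png

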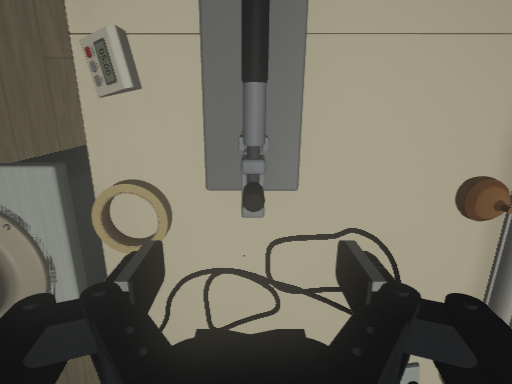

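```bash
python3 -m inch '[{"claw":50,"slide":[2,2,-50],"yaw":0},{"claw":50,"slide":[2,2,-90],"yaw":0},{"claw":50,"slide":[2,2,-102],"yaw":0},{"claw":40,"slide":[2,2,-102],"yaw":0}]'
python3 - <<'E'
from h import *
st()
cv2.imwrite("pics/w4.png",snapshot("wrist"));p=camera_params("wrist")
E
```

```text
t: 4.9
tool_pos: [0.42, 0.1708, 0.3231]
eef_rot: [0.706, 0.708, -0.0, -0.0]
contact_force: [-0.1, 0.0, 0.8]
gripper_width: 0.0401
t 4.9 tcp [420.  170.8 323.1] z [-0. -0. -1.] jaw 0.12 F [-0.1  0.   0.8] w 40.1 q [ 0.12  0.3   1.69 -0.    1.15  0.12]
```

View pics/w4.png

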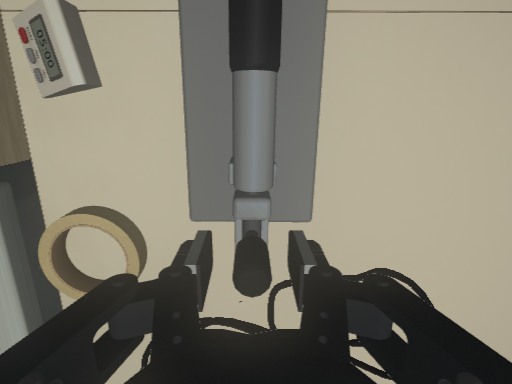

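```bash
python3 -m inch '[{"claw":10,"slide":[0,0,-2],"yaw":0},{"claw":10,"slide":[0,0,-2],"yaw":0},{"claw":10,"slide":[0,0,-2],"yaw":0},{"claw":10,"slide":[0,-8,-2],"yaw":0},{"claw":10,"slide":[0,-16,-2],"yaw":0}]'
python3 -m inch '[{"claw":10,"slide":[0,-7,0],"yaw":0},{"claw":10,"slide":[0,-7,0],"yaw":0}]'; python3 -c "
from h import *
st();cv2.imwrite('pics/w5.png',snapshot('wrist'))"
```

```text
t: 5.58
tool_pos: [0.4201, 0.1548, 0.3219]
eef_rot: [0.706, 0.708, 0.002, 0.001]
contact_force: [1.6, 2.1, 7.2]
gripper_width: 0.016
t: 5.82
tool_pos: [0.42, 0.1485, 0.3219]
eef_rot: [0.707, 0.707, 0.003, -0.0]
contact_force: [1.8, 10.5, 6.4]
gripper_width: 0.0165
t 5.83 tcp [420.  148.5 321.9] z [ 0.004  0.004 -1.   ] jaw 0.06 F [ 1.8 10.5  6.4] w 16.5 q [0.07 0.29 1.71 0.   1.14 0.07]
```

View pics/w5.png

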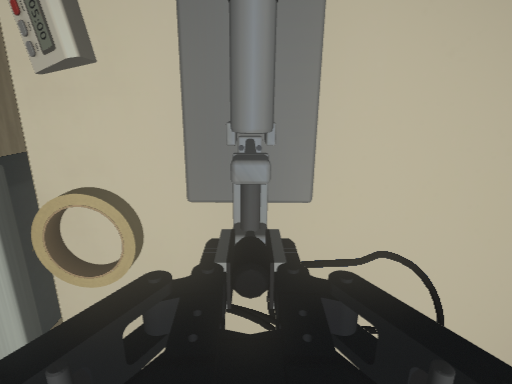

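```bash
python3 -m inch '[{"claw":40,"slide":[0,1,0],"yaw":0},{"claw":50,"slide":[0,1,0],"yaw":0},{"claw":50,"slide":[0,1,50],"yaw":0},{"claw":50,"slide":[0,1,80],"yaw":0},{"claw":50,"slide":[0,50,90],"yaw":0}]'
python3 -m inch '[{"claw":50,"slide":[0,50,0],"yaw":0},{"claw":50,"slide":[1,115,0],"yaw":0},{"claw":50,"slide":[1,115,0],"yaw":0}]'; python3 -c "
from h import *
st();cv2.imwrite('pics/w6.png',snapshot('wrist'))
for n in ('catch_knob','handle_bar'):
  for d in landmark_of(n,'wrist'): print(n,round(d['score'],2),np.round(np.array(d['xyz'])*1000,1))
look('scene',['catch_knob','handle_bar'])"
```

```text
t: 6.5
tool_pos: [0.4201, 0.1968, 0.4127]
eef_rot: [0.708, 0.706, 0.001, 0.001]
contact_force: [0.4, -0.1, -0.0]
gripper_width: 0.0501
t: 6.88
tool_pos: [0.42, 0.3156, 0.4101]
eef_rot: [0.705, 0.709, -0.0, -0.0]
contact_force: [0.6, -0.2, -0.4]
gripper_width: 0.05
t 6.88 tcp [420.  315.6 410.1] z [-0.001 -0.    -1.   ] jaw 0.37 F [ 0.6 -0.2 -0.4] w 50.0 q [0.42 0.33 1.35 0.   1.45 0.41]
handle_bar 0.9 [417.9 313.5 177.9]
scene catch_knob 0.63 [421.2 147.  166.4]
scene handle_bar 0.72 [422.1 316.3 178.1]
```

View pics/w6.png

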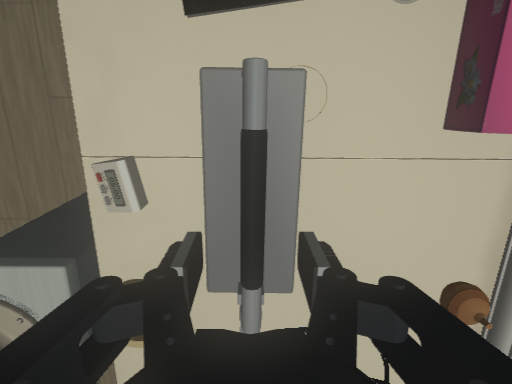

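```bash
python3 -m inch '[{"claw":50,"slide":[0,0,-50],"yaw":0},{"claw":50,"slide":[0,0,-75],"yaw":0},{"claw":10,"slide":[0,0,-75],"yaw":0},{"claw":10,"slide":[0,0,-75],"yaw":0},{"claw":10,"slide":[0,0,-75],"yaw":0}]'
python3 -m inch '[{"claw":10,"slide":[0,0,0],"yaw":0},{"claw":10,"slide":[15,0,-1],"yaw":0},{"claw":10,"slide":[30,0,-3],"yaw":0}]'
```

```text
t: 7.8
tool_pos: [0.4212, 0.3125, 0.337]
eef_rot: [0.707, 0.708, 0.001, 0.001]
contact_force: [3.7, -2.8, 1.8]
gripper_width: 0.0166
t: 8.18
tool_pos: [0.4502, 0.3125, 0.3333]
eef_rot: [0.706, 0.708, -0.001, -0.001]
contact_force: [-4.3, -3.7, 16.7]
gripper_width: 0.016
```

```bash
python3 -m inch '[{"claw":10,"slide":[15,0,-4],"yaw":0},{"claw":10,"slide":[30,0,-9.5],"yaw":0},{"claw":10,"slide":[43,0,-16],"yaw":0},{"claw":10,"slide":[55,0,-23.5],"yaw":0},{"claw":10,"slide":[65,0,-31],"yaw":0}]'
python3 -m inch '[{"claw":10,"slide":[10,0,-9],"yaw":0},{"claw":10,"slide":[18,0,-17],"yaw":0},{"claw":10,"slide":[25,0,-26],"yaw":0},{"claw":10,"slide":[32,0,-36],"yaw":0},{"claw":10,"slide":[37,0,-45],"yaw":0}]'
```

```text
t: 8.8
tool_pos: [0.5162, 0.3128, 0.3013]
eef_rot: [0.706, 0.708, -0.0, -0.0]
contact_force: [3.6, -2.8, 8.4]
gripper_width: 0.0161
t: 9.43
tool_pos: [0.5531, 0.3129, 0.2561]
eef_rot: [0.706, 0.708, 0.0, 0.0]
contact_force: [-1.3, -2.5, 0.9]
gripper_width: 0.0159
```

```bash
python3 -m inch '[{"claw":10,"slide":[8,0,-17],"yaw":0},{"claw":10,"slide":[13,0,-33],"yaw":0},{"claw":10,"slide":[16,0,-47],"yaw":0},{"claw":10,"slide":[17,0,-53],"yaw":0},{"claw":10,"slide":[17,0,-53],"yaw":0}]'
python3 -m inch '[{"claw":40,"slide":[0,0,0],"yaw":0},{"claw":50,"slide":[0,0,0],"yaw":0},{"claw":50,"slide":[0,0,40],"yaw":0},{"claw":50,"slide":[0,0,100],"yaw":0},{"claw":50,"slide":[-40,0,150],"yaw":0}]'
python3 -m inch '[{"claw":50,"slide":[-60,-20,30],"yaw":0},{"claw":50,"slide":[-110,-60,55],"yaw":0},{"claw":50,"slide":[-110,-60,55],"yaw":0}]'
python3 -c "
from h import *
st();cv2.imwrite('pics/w7.png',snapshot('wrist'));np.save('pw7.npy',camera_params('wrist'),allow_pickle=True)
N=['left_rod_tip','right_rod_tip','handle_bar']
for n in N:
  for d in landmark_of(n,'wrist'): print(n,round(d['score'],2),np.round(np.array(d['xyz'])*1000,1))
look('scene',N)"
```

```text
t: 10.05
tool_pos: [0.5699, 0.3129, 0.2037]
eef_rot: [0.706, 0.708, 0.0, 0.0]
contact_force: [2.9, 1.2, 2.1]
gripper_width: 0.0159
t: 10.68
tool_pos: [0.5311, 0.3125, 0.3546]
eef_rot: [0.707, 0.707, 0.001, 0.001]
contact_force: [-0.4, -0.2, 0.1]
gripper_width: 0.0501
t: 11.05
tool_pos: [0.418, 0.2518, 0.4096]
eef_rot: [0.706, 0.708, 0.001, 0.001]
contact_force: [-0.4, 0.7, 0.3]
gripper_width: 0.05
t 11.05 tcp [418.  251.8 409.6] z [ 0.003  0.001 -1.   ] jaw 0.13 F [-0.4  0.7  0.3] w 50.0 q [ 0.3   0.27  1.45 -0.    1.42  0.3 ]
left_rod_tip 0.92 [420.7 389.9 156.3]
right_rod_tip 0.74 [421.6 388.6 154.9]
right_rod_tip 0.56 [420.4 236.8 157.5]
handle_bar 0.88 [567.9 313.7  49.1]
scene left_rod_tip 0.55 [419.  390.1 162.3]
scene right_rod_tip 0.66 [418.5 234.  156.6]
scene handle_bar 0.75 [570.2 313.1  50.8]
```

View pics/w7.png

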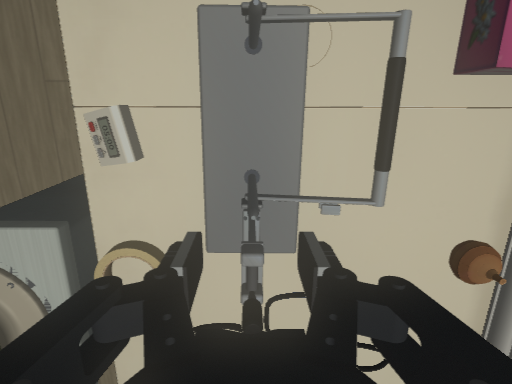

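```bash
python3 -c "
from h import *
p=np.load('pw7.npy',allow_pickle=True).item()
print('cam',-p['R'].T@p['t'])
for X in [(.421,.389,.158),(.421,.389,.018),(.4205,.236,.158),(.4205,.236,.018)]: print(proj(p,X))
i=cv2.imread('pics/w7.png')
a=cv2.resize(i[0:80,210:300],None,fx=6,fy=6,interpolation=cv2.INTER_CUBIC);b=cv2.resize(i[150:230,210:300],None,fx=6,fy=6,interpolation=cv2.INTER_CUBIC)
cv2.imwrite('pics/w7z.png',np.vstack([a,b])[:, :])
s=snapshot('scene');q=camera_params('scene')
print([proj(q,X) for X in [(.421,.389,.158),(.4205,.236,.158)]])
cv2.imwrite('pics/s7z.png',cv2.resize(s[190:310,200:320],None,fx=5,fy=5,interpolation=cv2.INTER_CUBIC))
"; python3 -c "
import cv2
i=cv2.imread('pics/w7z.png');cv2.imwrite('pics/w7y.png',cv2.resize(i,None,fx=.6,fy=.6))"
```

```text
cam [0.41926157 0.32359505 0.37809038]
[251.40622251   1.75155968]
[250.27163779  44.35411964]
[250.05767749 219.14848534]
[249.54425458 177.9024282 ]
[array([231.88626654, 244.16956872]), array([271.20792522, 219.33059983])]
```

View pics/w7y.png

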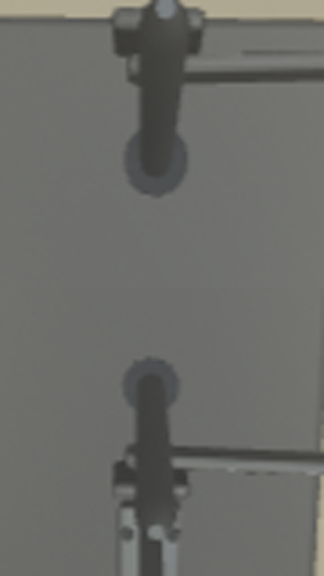

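View pics/s7z.png

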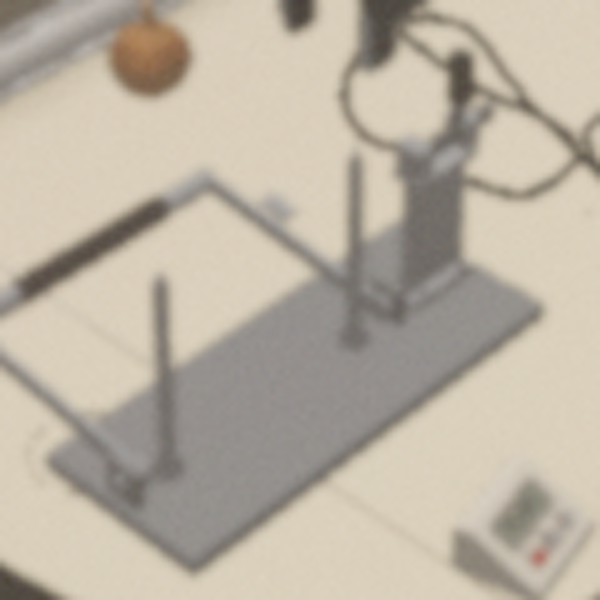

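```bash
python3 -c "
from h import *
p=np.load('pw7.npy',allow_pickle=True).item();q=camera_params('scene')
print(tri([(p,(256.1,2.2)),(q,(232,245.4))]),tri([(p,(253.1,217.8)),(q,(271.2,220.6))]))
print(onplane(p,(256.1,2.2),.158),onplane(p,(253.1,217.8),.158))
print(onplane(p,(253.2,45),.018),onplane(p,(252,177),.018))
print(p['R'])
"
```

```text
[0.42288556 0.38930835 0.15342187] [0.42281185 0.23405897 0.15113144]
[0.42408522 0.38875239 0.158     ] [0.42293729 0.23716083 0.158     ]
[0.42426703 0.38835532 0.018     ] [0.42359102 0.23717285 0.018     ]
[[ 0.99999002  0.00229077  0.00383667]
 [ 0.00112075 -0.95973123  0.28091762]
 [ 0.00432569 -0.28091052 -0.95972421]]
```

```bash
python3 -c "
from h import *
p=np.load('pw1.npy',allow_pickle=True).item()
for n,a,b,z in (('B',(238,199),(342,140),.036),('A',(268,262),(370,218),.036),('C',(399,208),(503,149),.036),('cov',(397,131),(510,68),.01)):
  A=onplane(p,a,z);B=onplane(p,b,z);d=B-A
  print(n,np.round((A+B)/2*1000,1),'len',np.linalg.norm(d)*1000,'ang',np.degrees(np.arctan2(d[1],d[0])))
"
```

```text
B [ 398.3 -225.2   36. ] len 146.88434380810165 ang 9.700256701991208
A [ 404.1 -329.6   36. ] len 146.63488327883465 ang 5.047421614796885
C [ 583.4 -308.2   36. ] len 138.8127154516116 ang 12.362770594665598
cov [ 619.1 -220.    10. ] len 147.42864904676216 ang 9.779462500993024
```

```bash
python3 -m inch '[{"claw":40,"slide":[0,-61,0],"yaw":-0.175},{"claw":40,"slide":[0,-122,0],"yaw":-0.35},{"claw":40,"slide":[-10,-183,0],"yaw":-0.525},{"claw":40,"slide":[-20,-244,0],"yaw":-0.7},{"claw":40,"slide":[-30,-305,0],"yaw":-0.875}]'
python3 -m inch '[{"claw":40,"slide":[0,-60,0],"yaw":-0.175},{"claw":40,"slide":[0,-120,0],"yaw":-0.35},{"claw":40,"slide":[0,-178,0],"yaw":-0.5},{"claw":40,"slide":[0,-178,0],"yaw":-0.5}]'
cat > seetr.py <<'E'
from h import *
import sys
st();im=snapshot('wrist');p=camera_params('wrist');cv2.imwrite(f'pics/{sys.argv[1]}.png',im);np.save(f'p_{sys.argv[1]}.npy',p,allow_pickle=True)
for n in sys.argv[2:]:
  for d in landmark_of(n,'wrist'):
    print(n,round(d['score'],2),np.round(np.array(d['xyz'])*1000,1))
E
python3 seetr.py w8 tray_1 cover
```

```text
t: 12.12
tool_pos: [0.3903, -0.0541, 0.4075]
eef_rot: [0.941, 0.339, 0.0, 0.0]
contact_force: [0.7, -0.6, 0.3]
gripper_width: 0.0401
t: 12.62
tool_pos: [0.3907, -0.2337, 0.4067]
eef_rot: [0.995, 0.096, -0.0, -0.0]
contact_force: [-0.5, 1.4, -0.1]
gripper_width: 0.0399
t 12.62 tcp [ 390.7 -233.7  406.7] z [-0.001  0.    -1.   ] jaw -79.0 F [-0.5  1.4 -0.1] w 39.9 q [-0.8   0.21  1.54 -0.    1.39  0.58]
tray_1 0.83 [ 592.6 -331.3    1. ]
tray_1 0.83 [ 398.7 -236.9    2.7]
```

View pics/w8.png

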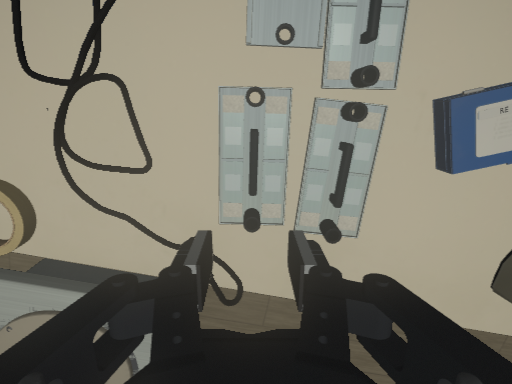

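```bash
cat > pl.py <<'E'
from h import *
import sys
# usage: pl.py pic z u v u v ...
p=np.load(f'p_{sys.argv[1]}.npy',allow_pickle=True).item();z=float(sys.argv[2])/1000
a=list(map(float,sys.argv[3:]));P=[onplane(p,(a[i],a[i+1]),z)*1000 for i in range(0,len(a),2)]
for x in P: print(np.round(x,1))
d=P[1]-P[0];print('mid',np.round((P[0]+P[1])/2,1),'len',round(np.linalg.norm(d),1),'ang',round(np.degrees(np.arctan2(d[1],d[0])),2))
E
python3 pl.py w8 36 252 217 255 97; python3 pl.py w8 33 252 194 253.5 129; python3 -c "
import cv2
i=cv2.imread('pics/w8.png')[70:250,200:400];cv2.imwrite('pics/w8z.png',cv2.resize(i,None,fx=3.3,fy=3.3,interpolation=cv2.INTER_CUBIC))"
```

```text
[ 332.5 -245.6   36. ]
[ 471.6 -221.1   36. ]
mid [ 402.1 -233.3   36. ] len 141.3 ang 10.0
[ 360.7 -240.    33. ]
[ 437.2 -226.4   33. ]
mid [ 399.  -233.2   33. ] len 77.7 ang 10.07
```

View pics/w8z.png

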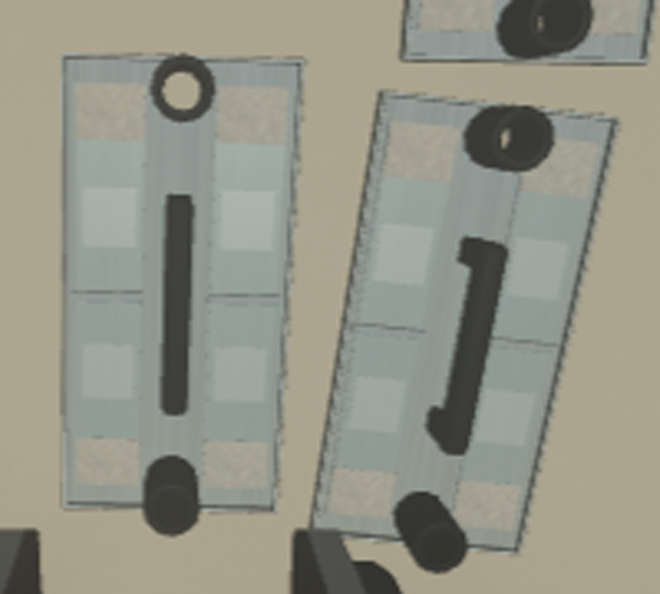

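```bash
python3 pl.py w8 36 252.4 224.5 255.5 96.7; python3 pl.py w8 33 253 195 254.5 129.4
```

```text
[ 322.8 -248.    36. ]
[ 472.  -221.6   36. ]
mid [ 397.4 -234.8   36. ] len 151.6 ang 10.07
[ 359.7 -241.4   33. ]
[ 437.  -227.6   33. ]
mid [ 398.4 -234.5   33. ] len 78.5 ang 10.14
```

```bash
python3 -m inch '[{"claw":40,"slide":[7,-1,-60],"yaw":-0.016},{"claw":40,"slide":[7,-1,-120],"yaw":-0.016},{"claw":40,"slide":[7,-1,-170],"yaw":-0.016},{"claw":40,"slide":[7,-1,-200],"yaw":-0.016},{"claw":40,"slide":[7,-1,-200],"yaw":-0.016}]'; python3 seetr.py w9
```

```text
t: 13.4
tool_pos: [0.3977, -0.2299, 0.2065]
eef_rot: [0.996, 0.092, -0.001, -0.002]
contact_force: [1.2, 0.8, 1.5]
gripper_width: 0.0398
t 13.4 tcp [ 397.7 -229.9  206.5] z [-0.003  0.003 -1.   ] jaw -79.45 F [1.2 0.8 1.5] w 39.8 q [-0.78  0.49  1.82  0.    0.84  0.6 ]
```

View pics/w9.png

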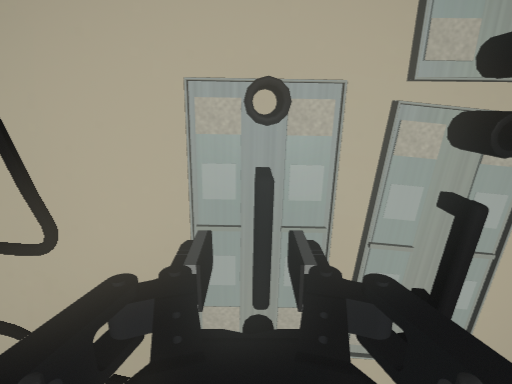

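```bash
python3 -m inch '[{"claw":40,"slide":[0,0,0],"yaw":0},{"claw":40,"slide":[0,0,0],"yaw":0}]'; python3 -c "
from h import *
st()"
```

```text
t: 13.7
tool_pos: [0.3978, -0.2311, 0.2087]
eef_rot: [0.996, 0.091, 0.001, 0.001]
contact_force: [0.2, 0.9, 0.1]
gripper_width: 0.0402
t 13.7 tcp [ 397.8 -231.1  208.7] z [ 0.002 -0.002 -1.   ] jaw -79.56 F [0.2 0.9 0.1] w 40.2 q [-0.78  0.49  1.81  0.    0.84  0.6 ]
```

```bash
python3 -m inch '[{"claw":40,"slide":[0,-3.5,-10],"yaw":-0.008},{"claw":40,"slide":[0,-3.5,-24],"yaw":-0.008},{"claw":40,"slide":[0,-3.5,-24],"yaw":-0.008}]'; python3 seetr.py w10
```

```text
t: 14.08
tool_pos: [0.3975, -0.2348, 0.1827]
eef_rot: [0.996, 0.087, -0.001, -0.001]
contact_force: [0.1, 0.6, -0.7]
gripper_width: 0.0402
t 14.07 tcp [ 397.5 -234.8  182.7] z [-0.001  0.001 -1.   ] jaw -80.07 F [ 0.1  0.6 -0.7] w 40.2 q [-0.79  0.54  1.83  0.    0.77  0.61]
```

View pics/w10.png

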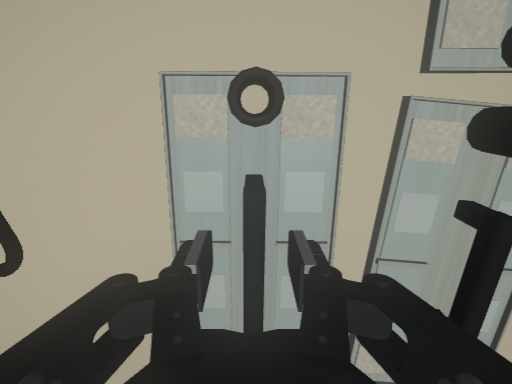

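```bash
python3 -m inch '[{"claw":4,"slide":[0,0,1],"yaw":0},{"claw":4,"slide":[0,0,1],"yaw":0},{"claw":4,"slide":[0,0,1],"yaw":0},{"claw":4,"slide":[0,0,20],"yaw":0},{"claw":4,"slide":[0,0,40],"yaw":0}]'; python3 seetr.py w11
```

```text
t: 14.75
tool_pos: [0.3975, -0.2346, 0.2239]
eef_rot: [0.996, 0.087, -0.0, -0.0]
contact_force: [0.3, 0.5, -1.6]
gripper_width: 0.0087
t 14.75 tcp [ 397.5 -234.6  223.9] z [-0.001  0.001 -1.   ] jaw -80.04 F [ 0.3  0.5 -1.6] w 8.7 q [-0.79  0.46  1.79  0.    0.88  0.61]
```

View pics/w11.png

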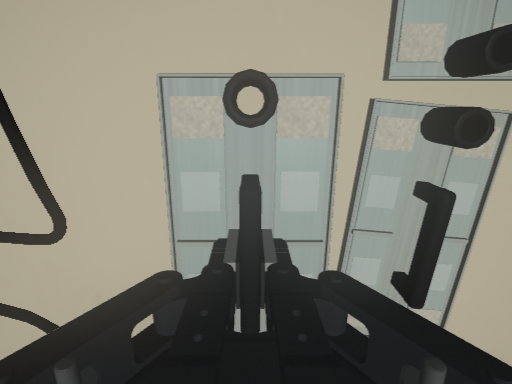

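```bash
cat > off.py <<'E'
from h import *
import sys
# off.py pic tcpx tcpy tcpz jawdeg u v [h=147.7]
n=sys.argv[1];x,y,z,j,u,v=map(float,sys.argv[2:8]);h=float(sys.argv[8]) if len(sys.argv)>8 else 147.7
p=np.load(f'p_{n}.npy',allow_pickle=True).item()
P=onplane(p,(u,v),(z-h)/1000)*1000-np.array([x,y,z]);a=np.radians(j)
c,s=np.cos(a),np.sin(a)
print('along jaw',round(P[0]*c+P[1]*s,1),'along bridge',round(-P[0]*s+P[1]*c,1))
E
python3 off.py w11 397.5 -234.6 223.9 -80.04 250.3 98
```

```text
along jaw 0.9 along bridge 76.0
```

```bash
python3 -m inch '[{"claw":4,"slide":[0,0,50],"yaw":0},{"claw":4,"slide":[0,0,110],"yaw":0},{"claw":4,"slide":[0,20,165],"yaw":0.1},{"claw":4,"slide":[0,70,180],"yaw":0.25},{"claw":4,"slide":[0,130,180],"yaw":0.4}]'
python3 -m inch '[{"claw":4,"slide":[5,55,0],"yaw":0.17},{"claw":4,"slide":[10,110,0],"yaw":0.34},{"claw":4,"slide":[15,165,0],"yaw":0.51},{"claw":4,"slide":[20,220,0],"yaw":0.68},{"claw":4,"slide":[25,275,0],"yaw":0.85}]'
python3 -m inch '[{"claw":4,"slide":[0,55,0],"yaw":0.1},{"claw":4,"slide":[0,110,0],"yaw":0.14},{"claw":4,"slide":[0,140,0],"yaw":0.14},{"claw":4,"slide":[0,140,0],"yaw":0.14}]'
python3 seetr.py w12
```

```text
t: 15.42
tool_pos: [0.3974, -0.1037, 0.4043]
eef_rot: [0.959, 0.284, 0.001, 0.001]
contact_force: [1.3, 0.5, -3.1]
gripper_width: 0.0086
t: 16.05
tool_pos: [0.4224, 0.1722, 0.4031]
eef_rot: [0.755, 0.655, -0.0, -0.0]
contact_force: [0.3, -1.3, -1.8]
gripper_width: 0.0086
t: 16.55
tool_pos: [0.4222, 0.3118, 0.4026]
eef_rot: [0.709, 0.706, -0.001, -0.0]
contact_force: [-0.6, 0.1, -1.8]
gripper_width: 0.0085
t 16.55 tcp [422.2 311.8 402.6] z [-0.001 -0.    -1.   ] jaw -0.24 F [-0.6  0.1 -1.8] w 8.5 q [0.41 0.34 1.37 0.   1.43 0.41]
```

View pics/w12.png

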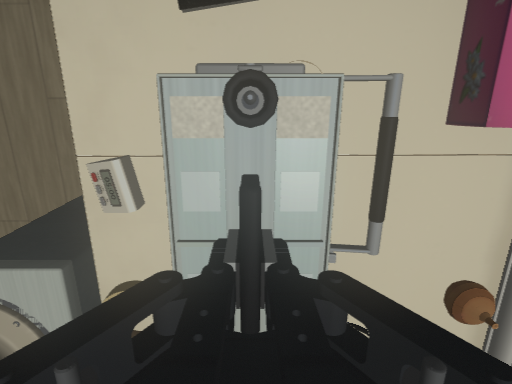

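```bash
python3 -c "
from h import *
p=np.load('p_w12.npy',allow_pickle=True).item()
for h in (147.7,183.7,244.6): print(proj(p,np.array([422.2+.9,311.8+76,402.6-h])/1000))
i=cv2.imread('pics/w12.png')[60:140,210:290];cv2.imwrite('pics/w12z.png',cv2.resize(i,None,fx=7,fy=7,interpolation=cv2.INTER_CUBIC))"
```

```text
[248.14242351  90.1288352 ]
[248.52130521  93.69869593]
[248.86885919  96.97338376]
```

View pics/w12z.png

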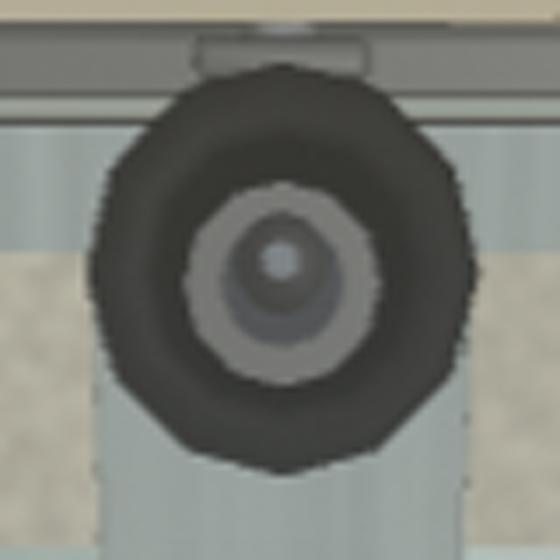

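```bash
python3 -c "
from h import *
st();p=camera_params('wrist')
R=p['R'];c=-R.T@p['t'];s=read_state();m=Rn.from_quat(s['eef_rot']).as_matrix()
print('cam in tool',m.T@(c-s['tool_pos'])*1000, (R@m).round(4))
for n in('w11','w12','w10','w8'):
  q=np.load(f'p_{n}.npy',allow_pickle=True).item();print(n,-q['R'].T@q['t'],q['R'][1])
"; python3 seetr.py w13; python3 -c "
import sys
sys.path.insert(0,'.')
from h import *
p=np.load('p_w13.npy',allow_pickle=True).item()
print(-p['R'].T@p['t'])"
```

```text
t 16.6 tcp [422.4 310.7 402.7] z [-0.001 -0.001 -1.   ] jaw -0.31 F [-1.2  0.  -1. ] w 8.8 q [ 0.41  0.34  1.37 -0.    1.43  0.41]
cam in tool [71.73348312  0.89922605 31.41685325] [[ 2.000e-04  1.000e+00 -1.400e-03]
 [-9.596e-01 -2.000e-04 -2.815e-01]
 [-2.815e-01  1.300e-03  9.596e-01]]
w11 [ 0.46946004 -0.22245476  0.19482375] [-0.94593397 -0.16577269  0.27879801]
w12 [0.42366638 0.38241706 0.37127273] [-0.00513347 -0.95934349  0.28219446]
w10 [ 0.46905029 -0.22240967  0.15180813] [-0.94520449 -0.16607266  0.28108422]
w8 [ 0.46189579 -0.21772537  0.37536327] [-0.94123159 -0.1870663   0.28122819]
t 16.6 tcp [422.4 310.7 402.7] z [-0.001 -0.001 -1.   ] jaw -0.31 F [-1.2  0.  -1. ] w 8.8 q [ 0.41  0.34  1.37 -0.    1.43  0.41]
[0.4239069  0.3817187  0.37150544]
```

```bash
python3 off.py w13 422.4 310.7 402.7 -0.31 250.4 98.6;python3 off.py w13 422.4 310.7 402.7 -0.31 250.4 98.6 144;  python3 -c "
from h import *
p=np.load('p_w13.npy',allow_pickle=True).item()
print(onplane(p,(210+279/7,60+260/7),.158), onplane(p,(210+283/7,60+290/7),.018))"
```

```text
along jaw 1.4 along bridge 73.4
along jaw 1.4 along bridge 73.3
[0.42407485 0.38699768 0.158     ] [0.42481224 0.38575675 0.018     ]
```

```bash
python3 -m inch '[{"claw":4,"slide":[0,2.5,-30],"yaw":0},{"claw":4,"slide":[0,2.5,-50],"yaw":0},{"claw":4,"slide":[0,2.5,-50],"yaw":0}]'
python3 seetr.py w14;  python3 -c "
import cv2
i=cv2.imread('pics/w14.png')[60:140,210:290];cv2.imwrite('pics/w14z.png',cv2.resize(i,None,fx=7,fy=7,interpolation=cv2.INTER_CUBIC))"
```

```text
t: 17.02
tool_pos: [0.4227, 0.3117, 0.3525]
eef_rot: [0.71, 0.704, -0.001, -0.0]
contact_force: [0.8, -0.3, -2.5]
gripper_width: 0.0085
t 17.02 tcp [422.7 311.7 352.5] z [-0.003 -0.001 -1.   ] jaw -0.49 F [ 0.8 -0.3 -2.5] w 8.5 q [ 0.41  0.38  1.45 -0.    1.31  0.42]
```

View pics/w14z.png

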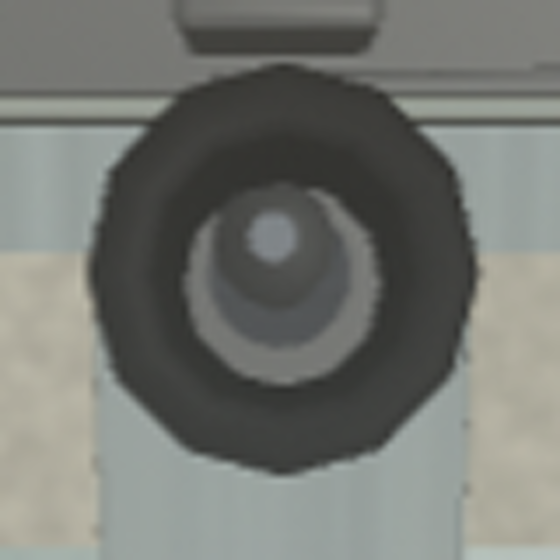

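```bash
python3 -m inch '[{"claw":4,"slide":[-0.9,3.5,0],"yaw":0},{"claw":4,"slide":[-0.9,3.5,-12],"yaw":0},{"claw":4,"slide":[-0.9,3.5,-22],"yaw":0},{"claw":4,"slide":[-0.9,3.5,-22],"yaw":0}]'
python3 seetr.py w15;  python3 -c "
import cv2
i=cv2.imread('pics/w15.png')[60:140,210:290];cv2.imwrite('pics/w15z.png',cv2.resize(i,None,fx=7,fy=7,interpolation=cv2.INTER_CUBIC))"
```

```text
t: 17.58
tool_pos: [0.4216, 0.3163, 0.3305]
eef_rot: [0.71, 0.705, -0.001, -0.0]
contact_force: [0.9, 0.1, -1.2]
gripper_width: 0.0088
t 17.57 tcp [421.6 316.3 330.5] z [-0.002 -0.001 -1.   ] jaw -0.4 F [ 0.9  0.1 -1.2] w 8.8 q [ 0.42  0.41  1.48 -0.    1.25  0.43]
```

View pics/w15z.png

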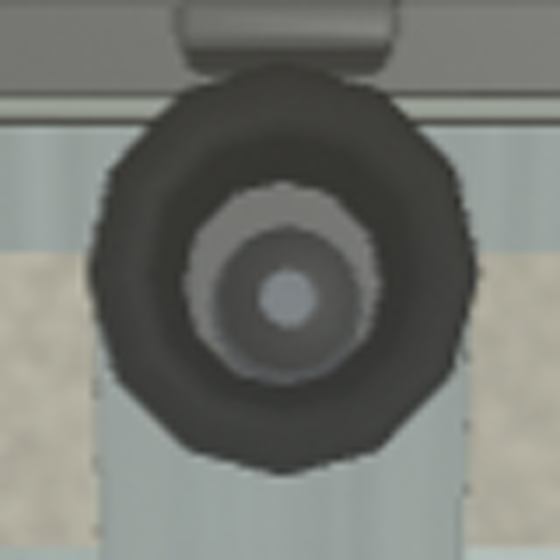

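```bash
python3 -m inch '[{"claw":4,"slide":[0.3,-1,0],"yaw":0},{"claw":4,"slide":[0.3,-1,-20],"yaw":0},{"claw":4,"slide":[0.3,-1,-40],"yaw":0},{"claw":4,"slide":[0.3,-1,-60],"yaw":0},{"claw":4,"slide":[0.3,-1,-75],"yaw":0}]'
```

```text
t: 18.25
tool_pos: [0.4221, 0.3153, 0.2561]
eef_rot: [0.71, 0.705, 0.0, 0.0]
contact_force: [-0.3, 0.5, -1.7]
gripper_width: 0.0088
```

Going down freely; continue to just above the base, then touch down gently.

```bash
python3 -m inch '[{"claw":4,"slide":[0,0,-20],"yaw":0},{"claw":4,"slide":[0,0,-38],"yaw":0},{"claw":4,"slide":[0,0,-48],"yaw":0},{"claw":4,"slide":[0,0,-50],"yaw":0}]'
python3 -m inch '[{"claw":4,"slide":[0,0,-2],"yaw":0},{"claw":4,"slide":[0,0,-3.5],"yaw":0}]'
```

```text
t: 18.75
tool_pos: [0.4221, 0.3153, 0.2064]
eef_rot: [0.71, 0.705, -0.0, -0.0]
contact_force: [1.1, -0.1, -0.8]
gripper_width: 0.009
t: 19.0
tool_pos: [0.4221, 0.3154, 0.2034]
eef_rot: [0.71, 0.705, 0.0, 0.0]
contact_force: [0.0, 0.7, -1.8]
gripper_width: 0.0085
```

```bash
python3 -m inch '[{"claw":4,"slide":[0,0,-1.5],"yaw":0},{"claw":4,"slide":[0,0,-3],"yaw":0}]'
python3 seetr.py w16
```

```text
t: 19.25
tool_pos: [0.4219, 0.3153, 0.203]
eef_rot: [0.709, 0.705, 0.001, 0.001]
contact_force: [-11.6, -7.1, 42.5]
gripper_width: 0.0087
t 19.25 tcp [421.9 315.3 203. ] z [ 0.002  0.001 -1.   ] jaw -0.38 F [-11.6  -7.1  42.5] w 8.7 q [ 0.42  0.58  1.63 -0.    0.93  0.42]
```

View pics/w16.png

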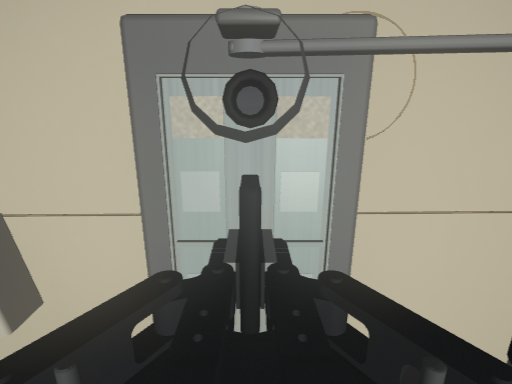

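```bash
python3 -m inch '[{"claw":4,"slide":[0,0,2],"yaw":0},{"claw":40,"slide":[0,0,2],"yaw":0},{"claw":40,"slide":[0,0,2],"yaw":0},{"claw":40,"slide":[0,0,50],"yaw":0},{"claw":40,"slide":[0,0,110],"yaw":0}]'
python3 seetr.py w17
```

```text
t: 19.92
tool_pos: [0.422, 0.3152, 0.3103]
eef_rot: [0.71, 0.705, -0.002, -0.001]
contact_force: [0.5, 0.4, -0.3]
gripper_width: 0.0398
t 19.93 tcp [422.  315.2 310.3] z [-0.003 -0.001 -1.   ] jaw -0.41 F [ 0.5  0.4 -0.3] w 39.8 q [ 0.42  0.43  1.51 -0.    1.2   0.42]
```

View pics/w17.png

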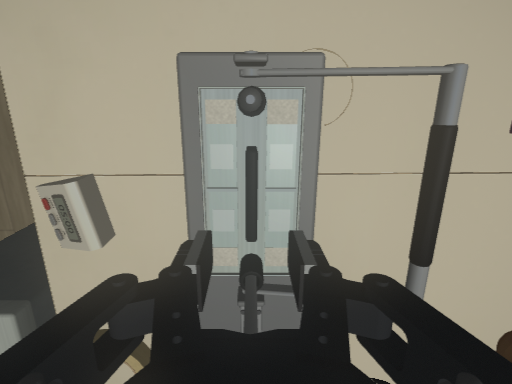

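```bash
python3 -m inch '[{"claw":40,"slide":[0,0,60],"yaw":0},{"claw":40,"slide":[0,-30,100],"yaw":-0.1},{"claw":40,"slide":[0,-90,100],"yaw":-0.27},{"claw":40,"slide":[0,-150,100],"yaw":-0.44},{"claw":40,"slide":[-5,-210,100],"yaw":-0.61}]'
python3 -m inch '[{"claw":40,"slide":[-5,-60,0],"yaw":-0.17},{"claw":40,"slide":[-10,-120,0],"yaw":-0.34},{"claw":40,"slide":[-15,-180,0],"yaw":-0.51},{"claw":40,"slide":[-20,-240,0],"yaw":-0.68},{"claw":40,"slide":[-25,-300,0],"yaw":-0.85}]'
python3 -m inch '[{"claw":40,"slide":[0,-60,0],"yaw":0},{"claw":40,"slide":[0,-120,0],"yaw":0},{"claw":40,"slide":[0,-145,0],"yaw":0},{"claw":40,"slide":[0,-145,0],"yaw":0},{"claw":40,"slide":[0,-145,0],"yaw":0}]'
python3 seetr.py w18 tray_1
```

```text
t: 20.6
tool_pos: [0.4168, 0.1036, 0.4098]
eef_rot: [0.89, 0.457, 0.0, 0.0]
contact_force: [0.1, -1.1, -0.6]
gripper_width: 0.0398
t: 21.22
tool_pos: [0.3915, -0.1967, 0.4099]
eef_rot: [0.999, 0.049, 0.0, 0.0]
contact_force: [0.7, -0.6, -0.4]
gripper_width: 0.0402
t: 21.85
tool_pos: [0.3921, -0.3389, 0.4098]
eef_rot: [0.999, 0.052, -0.0, -0.0]
contact_force: [-0.2, 0.2, -0.2]
gripper_width: 0.0399
t 21.85 tcp [ 392.1 -338.9  409.8] z [-0.     0.001 -1.   ] jaw -84.02 F [-0.2  0.2 -0.2] w 39.9 q [-0.94  0.32  1.37  0.    1.45  0.52]
```

View pics/w18.png

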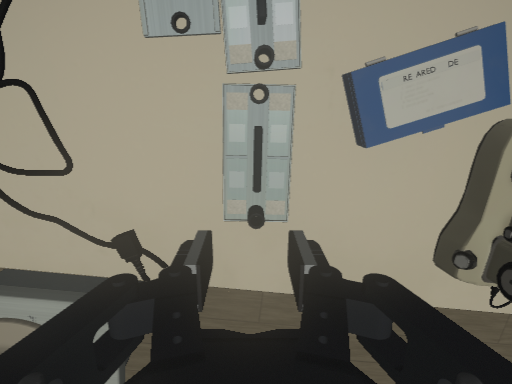

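```bash
cat > zm.py <<'E'
import cv2,sys
n,x,y,w,h,f=sys.argv[1],*map(int,sys.argv[2:6]),float(sys.argv[6])
i=cv2.imread(f'pics/{n}.png')[y:y+h,x:x+w];cv2.imwrite(f'pics/{n}z.png',cv2.resize(i,None,fx=f,fy=f,interpolation=cv2.INTER_CUBIC))
E
python3 zm.py w18 200 70 120 180 3.3
```

```text
(no output)
```

View pics/w18z.png

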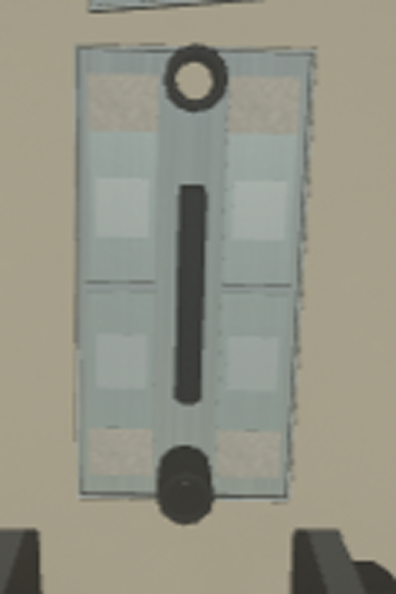

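```bash
python3 pl.py w18 36 256.4 220.9 259.1 93.3; python3 pl.py w18 33 256.7 191.8 258.2 126.1
```

```text
[ 327.3 -353.5   36. ]
[ 478.4 -339.7   36. ]
mid [ 402.9 -346.6   36. ] len 151.7 ang 5.25
[ 364.3 -349.9   33. ]
[ 442.8 -342.8   33. ]
mid [ 403.5 -346.3   33. ] len 78.8 ang 5.14
```

```bash
python3 -m inch '[{"claw":40,"slide":[8,-7.5,-60],"yaw":-0.014},{"claw":40,"slide":[8,-7.5,-120],"yaw":-0.014},{"claw":40,"slide":[8,-7.5,-180],"yaw":-0.014},{"claw":40,"slide":[8,-7.5,-200],"yaw":-0.014},{"claw":40,"slide":[8,-7.5,-200],"yaw":-0.014}]'; python3 seetr.py w19
```

```text
t: 22.58
tool_pos: [0.4002, -0.3464, 0.2092]
eef_rot: [0.999, 0.045, -0.001, -0.001]
contact_force: [0.5, -0.3, 1.1]
gripper_width: 0.0404
t 22.57 tcp [ 400.2 -346.4  209.2] z [-0.002  0.002 -1.   ] jaw -84.8 F [ 0.5 -0.3  1.1] w 40.4 q [-0.94  0.57  1.62  0.    0.95  0.54]
```

View pics/w19.png

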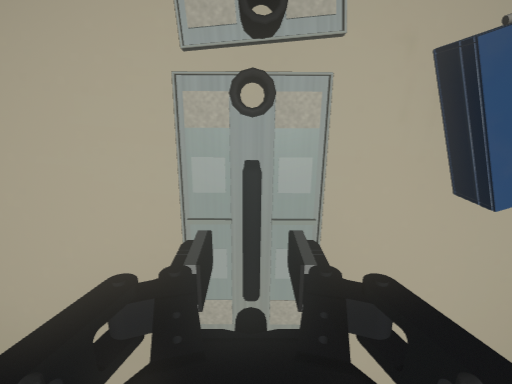

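Well aligned; lower, close, and lift slightly.

```bash
python3 -m inch '[{"claw":40,"slide":[0,0,-15],"yaw":0},{"claw":40,"slide":[0,0,-25],"yaw":0},{"claw":4,"slide":[0,0,-25],"yaw":0},{"claw":4,"slide":[0,0,-25],"yaw":0},{"claw":4,"slide":[0,0,-24],"yaw":0}]'; python3 -m inch '[{"claw":4,"slide":[0,0,0],"yaw":0},{"claw":4,"slide":[0,0,20],"yaw":0},{"claw":4,"slide":[0,0,40],"yaw":0},{"claw":4,"slide":[0,0,40],"yaw":0}]'; python3 seetr.py w20
```

```text
t: 23.25
tool_pos: [0.4, -0.3472, 0.1862]
eef_rot: [0.999, 0.045, 0.0, 0.0]
contact_force: [-0.7, 0.7, -1.7]
gripper_width: 0.0086
t: 23.75
tool_pos: [0.4001, -0.3473, 0.227]
eef_rot: [0.999, 0.045, 0.001, 0.001]
contact_force: [0.2, 0.5, -1.4]
gripper_width: 0.0088
t 23.75 tcp [ 400.1 -347.3  227. ] z [ 0.002 -0.002 -1.   ] jaw -84.85 F [ 0.2  0.5 -1.4] w 8.8 q [-0.94  0.55  1.6   0.    0.99  0.54]
```

View pics/w20.png

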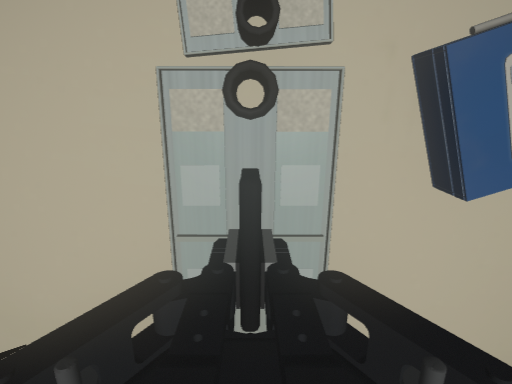

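```bash
python3 -m inch '[{"claw":4,"slide":[0,0,60],"yaw":0},{"claw":4,"slide":[0,10,120],"yaw":0},{"claw":4,"slide":[0,40,170],"yaw":0.1},{"claw":4,"slide":[0,100,180],"yaw":0.25},{"claw":4,"slide":[0,160,180],"yaw":0.4}]'
python3 -m inch '[{"claw":4,"slide":[4,60,0],"yaw":0.15},{"claw":4,"slide":[8,120,0],"yaw":0.3},{"claw":4,"slide":[12,180,0],"yaw":0.45},{"claw":4,"slide":[16,240,0],"yaw":0.6},{"claw":4,"slide":[20,300,0],"yaw":0.75}]'
python3 -m inch '[{"claw":4,"slide":[1,55,0],"yaw":0.16},{"claw":4,"slide":[2,110,0],"yaw":0.32},{"claw":4,"slide":[2,165,0],"yaw":0.324},{"claw":4,"slide":[2,199,0],"yaw":0.324},{"claw":4,"slide":[2,199,0],"yaw":0.324}]'
python3 -m inch '[{"claw":4,"slide":[0,0,-30],"yaw":0},{"claw":4,"slide":[0,0,-50],"yaw":0},{"claw":4,"slide":[0,0,-50],"yaw":0}]'
python3 seetr.py w21; python3 zm.py w21 210 50 80 80 7
```

```text
t: 24.42
tool_pos: [0.3997, -0.1858, 0.4059]
eef_rot: [0.97, 0.244, 0.0, 0.0]
contact_force: [0.5, -0.2, -2.1]
gripper_width: 0.0085
t: 25.05
tool_pos: [0.4198, 0.1148, 0.4051]
eef_rot: [0.813, 0.583, -0.001, -0.0]
contact_force: [1.9, -0.1, -1.5]
gripper_width: 0.0088
t: 25.68
tool_pos: [0.4218, 0.3137, 0.4044]
eef_rot: [0.708, 0.706, -0.001, -0.001]
contact_force: [-0.9, 0.5, -2.0]
gripper_width: 0.0087
t: 26.05
tool_pos: [0.4221, 0.311, 0.3543]
eef_rot: [0.71, 0.704, -0.002, -0.001]
contact_force: [0.5, -1.0, -0.8]
gripper_width: 0.0087
t 26.05 tcp [422.1 311.  354.3] z [-0.004 -0.002 -1.   ] jaw -0.45 F [ 0.5 -1.  -0.8] w 8.7 q [ 0.41  0.38  1.45 -0.    1.31  0.42]
```

View pics/w21.png

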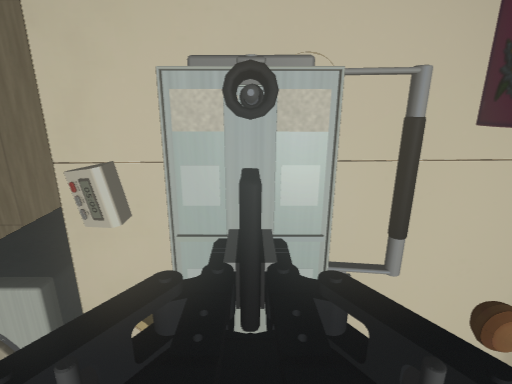

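View pics/w21z.png

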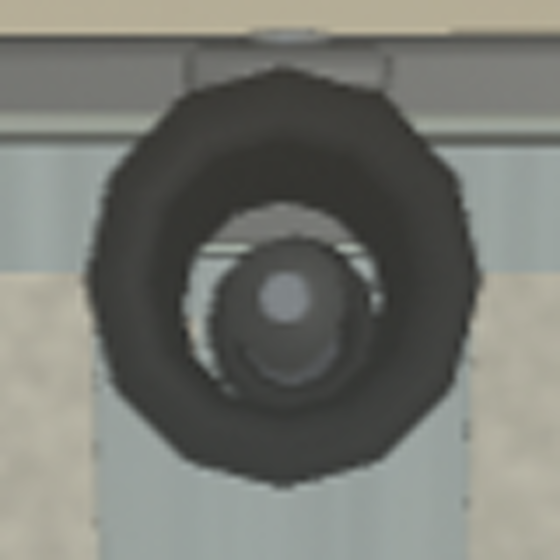

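```bash
python3 -m inch '[{"claw":4,"slide":[0,0.5,-12],"yaw":0},{"claw":4,"slide":[0,0.5,-24],"yaw":0},{"claw":4,"slide":[0,0.5,-24],"yaw":0}]'
python3 seetr.py w22; python3 zm.py w22 210 50 80 80 7
```

```text
t: 26.48
tool_pos: [0.4219, 0.3122, 0.331]
eef_rot: [0.71, 0.705, -0.001, -0.0]
contact_force: [0.2, 0.9, -1.9]
gripper_width: 0.0085
t 26.48 tcp [421.9 312.2 331. ] z [-0.002 -0.001 -1.   ] jaw -0.4 F [ 0.2  0.9 -1.9] w 8.5 q [ 0.41  0.4   1.49 -0.    1.25  0.42]
```

View pics/w22z.png

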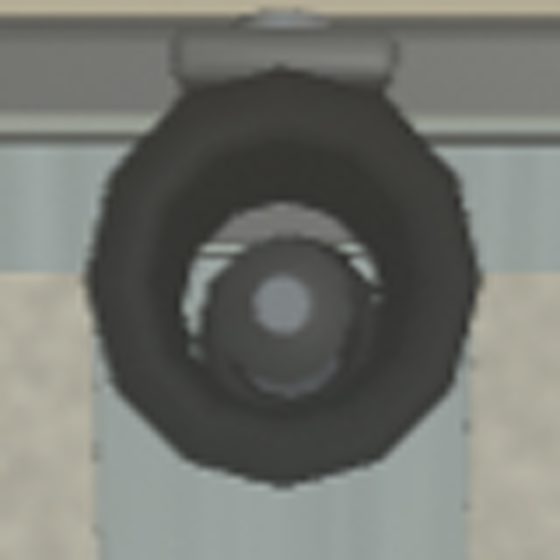

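```bash
python3 -m inch '[{"claw":4,"slide":[0,0,-25],"yaw":0},{"claw":4,"slide":[0,0,-50],"yaw":0},{"claw":4,"slide":[0,0,-75],"yaw":0},{"claw":4,"slide":[0,0,-86],"yaw":0},{"claw":4,"slide":[0,0,-86],"yaw":0}]'
python3 -m inch '[{"claw":4,"slide":[0,0,-2],"yaw":0},{"claw":4,"slide":[0,0,-4],"yaw":0}]'
```

```text
t: 27.15
tool_pos: [0.4222, 0.3124, 0.246]
eef_rot: [0.71, 0.705, -0.0, -0.0]
contact_force: [0.3, 0.2, -2.0]
gripper_width: 0.0088
t: 27.4
tool_pos: [0.4221, 0.3124, 0.2427]
eef_rot: [0.71, 0.705, 0.001, 0.0]
contact_force: [-0.1, -0.3, -1.4]
gripper_width: 0.0087
```

```bash
python3 -m inch '[{"claw":4,"slide":[0,0,-1.5],"yaw":0},{"claw":4,"slide":[0,0,-2.5],"yaw":0}]';python3 -m inch '[{"claw":4,"slide":[0,0,-1],"yaw":0},{"claw":4,"slide":[0,0,-1],"yaw":0}]'
```

```text
t: 27.65
tool_pos: [0.422, 0.3123, 0.2396]
eef_rot: [0.71, 0.705, 0.0, 0.0]
contact_force: [-0.2, -0.1, -1.7]
gripper_width: 0.0085
t: 27.9
tool_pos: [0.422, 0.3123, 0.2392]
eef_rot: [0.71, 0.705, 0.0, 0.0]
contact_force: [-1.8, -0.8, 5.6]
gripper_width: 0.0086
```

```bash
python3 -m inch '[{"claw":40,"slide":[0,0,0],"yaw":0},{"claw":40,"slide":[0,0,0],"yaw":0},{"claw":40,"slide":[0,0,50],"yaw":0},{"claw":40,"slide":[0,0,110],"yaw":0},{"claw":40,"slide":[0,0,165],"yaw":0}]'
python3 seetr.py w23
python3 -m inch '[{"claw":40,"slide":[15,-60,5],"yaw":-0.17},{"claw":40,"slide":[30,-118,5],"yaw":-0.34},{"claw":40,"slide":[45,-176,5],"yaw":-0.51},{"claw":40,"slide":[60,-234,5],"yaw":-0.68},{"claw":40,"slide":[75,-292,5],"yaw":-0.85}]'
python3 -m inch '[{"claw":40,"slide":[15,-60,0],"yaw":-0.15},{"claw":40,"slide":[30,-118,0],"yaw":-0.3},{"claw":40,"slide":[45,-176,0],"yaw":-0.45},{"claw":40,"slide":[60,-234,0],"yaw":-0.5},{"claw":40,"slide":[75,-292,0],"yaw":-0.5}]'
python3 -m inch '[{"claw":40,"slide":[0,-50,0],"yaw":0},{"claw":40,"slide":[0,-50,0],"yaw":0},{"claw":40,"slide":[0,-50,0],"yaw":0}]'
python3 seetr.py w24 tray_1 cover
```

```text
t: 28.52
tool_pos: [0.4218, 0.3122, 0.4056]
eef_rot: [0.71, 0.705, 0.0, 0.0]
contact_force: [0.7, 0.5, -1.2]
gripper_width: 0.0403
t 28.52 tcp [421.8 312.2 405.6] z [ 0.  0. -1.] jaw -0.4 F [ 0.7  0.5 -1.2] w 40.3 q [0.41 0.34 1.36 0.   1.44 0.42]
t: 29.2
tool_pos: [0.4972, 0.0183, 0.4083]
eef_rot: [0.938, 0.347, 0.0, 0.0]
contact_force: [1.0, 0.3, -0.6]
gripper_width: 0.04
t: 29.82
tool_pos: [0.5723, -0.2737, 0.4081]
eef_rot: [0.994, 0.106, 0.0, -0.0]
contact_force: [-0.0, 0.1, 0.1]
gripper_width: 0.0401
t: 30.2
tool_pos: [0.5721, -0.3214, 0.4081]
eef_rot: [0.994, 0.107, -0.0, -0.0]
contact_force: [-0.7, 0.3, 0.6]
gripper_width: 0.0401
t 30.2 tcp [ 572.1 -321.4  408.1] z [-0.     0.001 -1.   ] jaw -77.75 F [-0.7  0.3  0.6] w 40.1 q [-0.69  0.57  0.96  0.    1.61  0.66]
tray_1 0.7 [ 5.937e+02 -3.285e+02 -4.000e-01]
cover 0.91 [ 6.228e+02 -2.324e+02  6.000e-01]
```

View pics/w23.png

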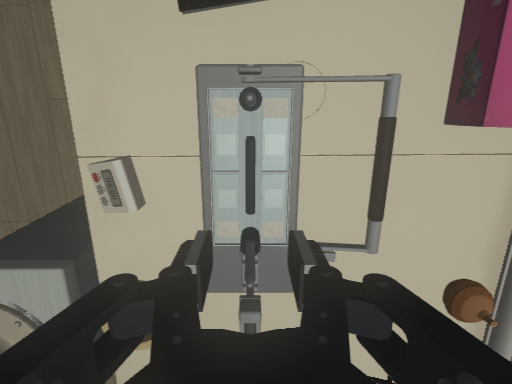

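View pics/w24.png

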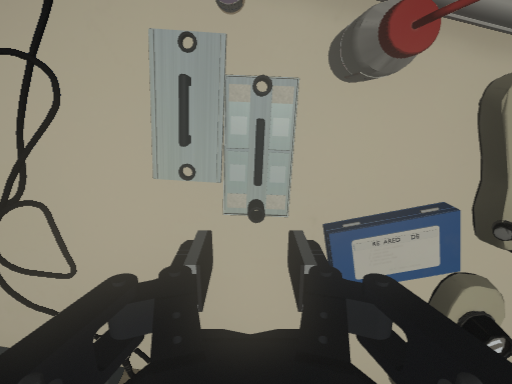

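```bash
python3 zm.py w24 140 20 180 210 2.8
```

```text
(no output)
```

View pics/w24z.png

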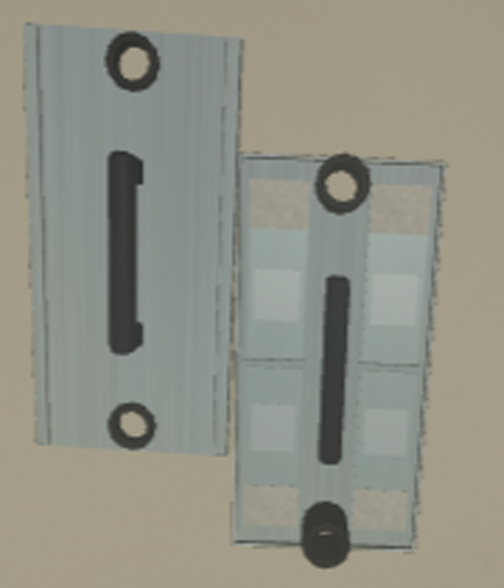

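```bash
echo C; python3 pl.py w24 36 256.4 214.6 262.1 85.7; python3 pl.py w24 33 257.9 185.4 260.7 118.6; echo cover;for z in 10 20 30 40 ; do python3 pl.py w24 $z 187.1 172.1 187.1 41.4|tail -1; done; echo plate; for z in 0 6 20 ; do python3 pl.py w24 $z 153.9 178.6 148.9 28.6|tail -1; done; echo trayedge;python3 pl.py w24 6 223.6 214.6 226.1 75|tail -1
```

```text
C
[ 518.2 -340.9   36. ]
[ 666.3 -313.9   36. ]
mid [ 592.3 -327.4   36. ] len 150.6 ang 10.29
[ 554.3 -334.7   33. ]
[ 631.8 -320.4   33. ]
mid [ 593.1 -327.5   33. ] len 78.8 ang 10.43
cover
mid [ 621.2 -232.6   10. ] len 151.7 ang 8.88
mid [ 621.8 -234.6   20. ] len 147.5 ang 8.88
mid [ 622.4 -236.6   30. ] len 143.4 ang 8.88
mid [ 623.  -238.6   40. ] len 139.3 ang 8.88
plate
mid [ 613.5 -187.4    0. ] len 178.0 ang 8.92
mid [ 614.  -189.2    6. ] len 175.2 ang 8.92
mid [ 615.1 -193.6   20. ] len 168.5 ang 8.92
trayedge
mid [ 584.3 -285.6    6. ] len 175.8 ang 9.91
```

```bash
python3 -m inch '[{"claw":40,"slide":[18,-6.5,-55],"yaw":-0.033},{"claw":40,"slide":[18,-6.5,-115],"yaw":-0.033},{"claw":40,"slide":[18,-6.5,-175],"yaw":-0.033},{"claw":40,"slide":[18,-6.5,-198],"yaw":-0.033},{"claw":40,"slide":[18,-6.5,-198],"yaw":-0.033}]'; python3 seetr.py w25
```

```text
t: 30.98
tool_pos: [0.5901, -0.3272, 0.2092]
eef_rot: [0.996, 0.091, -0.001, -0.001]
contact_force: [-0.1, -0.4, 0.1]
gripper_width: 0.0402
t 30.98 tcp [ 590.1 -327.2  209.2] z [-0.003  0.002 -1.   ] jaw -79.58 F [-0.1 -0.4  0.1] w 40.2 q [-0.68  0.77  1.17  0.    1.21  0.71]
```

View pics/w25.png

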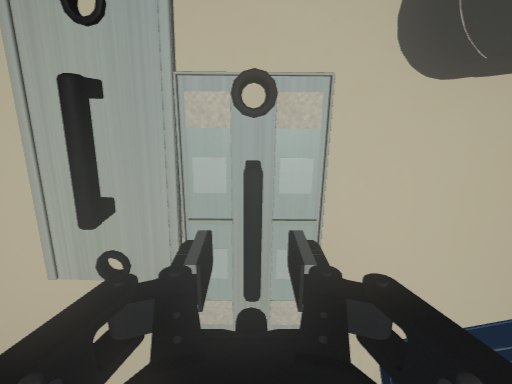

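```bash
python3 -m inch '[{"claw":40,"slide":[0,-1,-15],"yaw":0},{"claw":40,"slide":[0,-1,-25],"yaw":0},{"claw":4,"slide":[0,-1,-25],"yaw":0},{"claw":4,"slide":[0,-1,-25],"yaw":0},{"claw":4,"slide":[0,-1,-24],"yaw":0}]'; python3 -m inch '[{"claw":4,"slide":[0,0,0],"yaw":0},{"claw":4,"slide":[0,0,20],"yaw":0},{"claw":4,"slide":[0,0,40],"yaw":0},{"claw":4,"slide":[0,0,40],"yaw":0}]'; python3 seetr.py w26
```

```text
t: 31.65
tool_pos: [0.59, -0.3292, 0.1867]
eef_rot: [0.996, 0.09, 0.0, 0.0]
contact_force: [-1.0, -0.3, -2.2]
gripper_width: 0.0088
t: 32.15
tool_pos: [0.5902, -0.3293, 0.228]
eef_rot: [0.996, 0.09, 0.001, 0.001]
contact_force: [0.9, -1.0, -2.4]
gripper_width: 0.0087
t 32.15 tcp [ 590.2 -329.3  228. ] z [ 0.002 -0.002 -1.   ] jaw -79.64 F [ 0.9 -1.  -2.4] w 8.7 q [-0.68  0.75  1.15  0.    1.24  0.71]
```

View pics/w26.png

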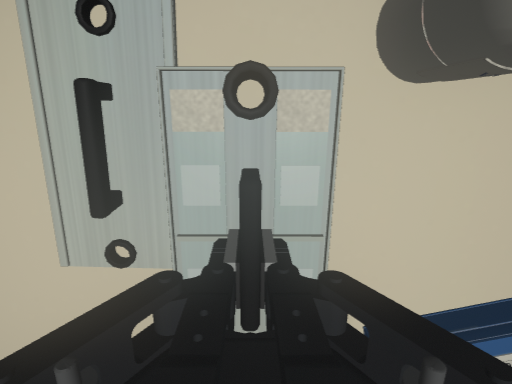

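```bash
python3 -m inch '[{"claw":4,"slide":[0,0,60],"yaw":0},{"claw":4,"slide":[0,10,120],"yaw":0},{"claw":4,"slide":[-10,40,170],"yaw":0.1},{"claw":4,"slide":[-26,100,178],"yaw":0.25},{"claw":4,"slide":[-42,158,178],"yaw":0.4}]'
python3 -m inch '[{"claw":4,"slide":[-16,59,0],"yaw":0.15},{"claw":4,"slide":[-32,118,0],"yaw":0.3},{"claw":4,"slide":[-48,177,0],"yaw":0.45},{"claw":4,"slide":[-64,236,0],"yaw":0.6},{"claw":4,"slide":[-80,295,0],"yaw":0.75}]'
python3 -m inch '[{"claw":4,"slide":[-16,58,0],"yaw":0.16},{"claw":4,"slide":[-32,116,0],"yaw":0.233},{"claw":4,"slide":[-46,174,0],"yaw":0.233},{"claw":4,"slide":[-46,188,0],"yaw":0.233},{"claw":4,"slide":[-46,188,0],"yaw":0.233}]'
python3 -c "
from h import *
st()"
```

```text
t: 32.83
tool_pos: [0.5473, -0.1697, 0.4042]
eef_rot: [0.958, 0.288, 0.0, -0.0]
contact_force: [0.1, -1.1, -2.3]
gripper_width: 0.0086
t: 33.45
tool_pos: [0.4672, 0.1255, 0.4036]
eef_rot: [0.785, 0.619, -0.001, -0.0]
contact_force: [0.7, 1.2, -1.5]
gripper_width: 0.0084
t: 34.08
tool_pos: [0.4221, 0.3121, 0.4036]
eef_rot: [0.709, 0.705, -0.001, -0.0]
contact_force: [1.3, -0.3, -2.5]
gripper_width: 0.0085
t 34.08 tcp [422.1 312.1 403.6] z [-0.001 -0.001 -1.   ] jaw -0.33 F [ 1.3 -0.3 -2.5] w 8.5 q [ 0.41  0.34  1.37 -0.    1.44  0.42]
```

```bash
python3 -m inch '[{"claw":4,"slide":[0,0.5,-30],"yaw":0},{"claw":4,"slide":[0,0.5,-55],"yaw":0},{"claw":4,"slide":[0,0.5,-55],"yaw":0}]'
python3 seetr.py w27; python3 zm.py w27 210 50 80 80 7
```

```text
t: 34.45
tool_pos: [0.4225, 0.3108, 0.348]
eef_rot: [0.71, 0.704, -0.002, -0.001]
contact_force: [-0.1, -0.9, -1.1]
gripper_width: 0.0084
t 34.45 tcp [422.5 310.8 348. ] z [-0.004 -0.002 -1.   ] jaw -0.52 F [-0.1 -0.9 -1.1] w 8.4 q [ 0.41  0.39  1.46 -0.    1.3   0.42]
```

View pics/w27z.png

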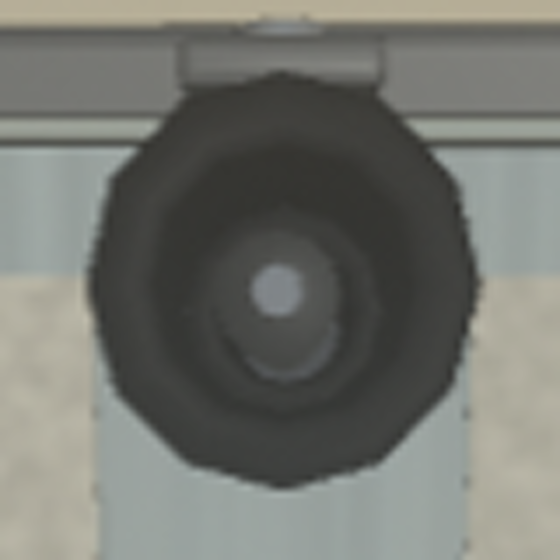

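Aligned to about 1 mm. Go down.

```bash
python3 -m inch '[{"claw":4,"slide":[0,1,-12],"yaw":0.001},{"claw":4,"slide":[0,1,-24],"yaw":0.001},{"claw":4,"slide":[0,1,-40],"yaw":0.001},{"claw":4,"slide":[0,1,-60],"yaw":0.001},{"claw":4,"slide":[0,1,-66],"yaw":0.001}]'
python3 -m inch '[{"claw":4,"slide":[0,0,-2],"yaw":0},{"claw":4,"slide":[0,0,-2],"yaw":0}]'
```

```text
t: 35.12
tool_pos: [0.4218, 0.3132, 0.2823]
eef_rot: [0.709, 0.705, -0.001, -0.0]
contact_force: [-0.3, -0.6, -1.6]
gripper_width: 0.0084
t: 35.38
tool_pos: [0.4221, 0.3134, 0.282]
eef_rot: [0.709, 0.705, 0.0, 0.0]
contact_force: [-0.2, -0.1, -1.2]
gripper_width: 0.0087
```

```bash
python3 -m inch '[{"claw":4,"slide":[0,0,-3],"yaw":0},{"claw":4,"slide":[0,0,-5],"yaw":0},{"claw":4,"slide":[0,0,-5],"yaw":0}]'
python3 -m inch '[{"claw":4,"slide":[0,0,-1.5],"yaw":0},{"claw":4,"slide":[0,0,-1.5],"yaw":0}]'
```

```text
t: 35.75
tool_pos: [0.422, 0.3133, 0.2764]
eef_rot: [0.709, 0.705, -0.0, -0.0]
contact_force: [-0.2, 0.1, -1.9]
gripper_width: 0.0084
t: 36.0
tool_pos: [0.4221, 0.3133, 0.2758]
eef_rot: [0.709, 0.705, 0.001, 0.0]
contact_force: [-1.0, -0.7, 5.1]
gripper_width: 0.009
```

```bash
python3 -m inch '[{"claw":40,"slide":[0,0,0],"yaw":0},{"claw":40,"slide":[0,0,0],"yaw":0},{"claw":40,"slide":[0,0,50],"yaw":0},{"claw":40,"slide":[0,0,110],"yaw":0},{"claw":40,"slide":[0,0,130],"yaw":0}]'
python3 seetr.py w28
python3 -m inch '[{"claw":40,"slide":[20,-56,0],"yaw":-0.17},{"claw":40,"slide":[40,-112,0],"yaw":-0.34},{"claw":40,"slide":[60,-168,0],"yaw":-0.51},{"claw":40,"slide":[80,-224,0],"yaw":-0.68},{"claw":40,"slide":[100,-280,0],"yaw":-0.85}]'
python3 -m inch '[{"claw":40,"slide":[20,-55,0],"yaw":-0.17},{"claw":40,"slide":[40,-110,0],"yaw":-0.34},{"claw":40,"slide":[60,-165,0],"yaw":-0.51},{"claw":40,"slide":[78,-220,0],"yaw":-0.56},{"claw":40,"slide":[78,-263,0],"yaw":-0.56}]'
python3 -m inch '[{"claw":40,"slide":[0,0,0],"yaw":0},{"claw":40,"slide":[0,0,0],"yaw":0}]'
python3 seetr.py w29 cover; python3 zm.py w29 200 30 130 200 3
```

```text
t: 36.62
tool_pos: [0.4219, 0.3133, 0.4086]
eef_rot: [0.709, 0.705, 0.003, 0.001]
contact_force: [0.7, 0.3, -0.3]
gripper_width: 0.0401
t 36.62 tcp [421.9 313.3 408.6] z [ 0.005  0.002 -1.   ] jaw -0.34 F [ 0.7  0.3 -0.3] w 40.1 q [0.41 0.33 1.36 0.   1.44 0.42]
t: 37.3
tool_pos: [0.5224, 0.0314, 0.4042]
eef_rot: [0.938, 0.347, -0.0, -0.0]
contact_force: [0.5, 0.1, 0.5]
gripper_width: 0.0399
t: 37.92
tool_pos: [0.6006, -0.2321, 0.4031]
eef_rot: [0.997, 0.077, -0.001, -0.001]
contact_force: [0.3, -0.1, -0.2]
gripper_width: 0.04
t: 38.17
tool_pos: [0.6001, -0.2292, 0.4042]
eef_rot: [0.997, 0.077, -0.0, -0.001]
contact_force: [-0.4, -0.4, 0.0]
gripper_width: 0.0397
t 38.17 tcp [ 600.1 -229.2  404.2] z [-0.001  0.001 -1.   ] jaw -81.12 F [-0.4 -0.4  0. ] w 39.7 q [-0.55  0.55  1.01  0.    1.58  0.87]
cover 0.57 [ 620.3 -229.5    1.2]
```

View pics/w28.png

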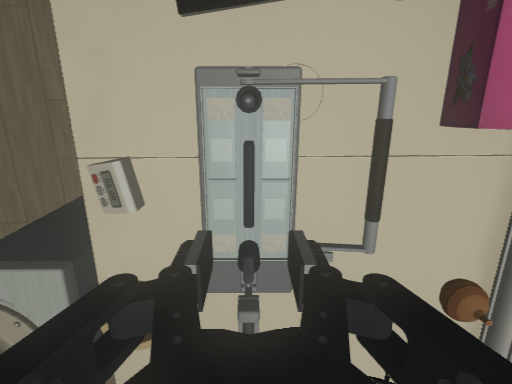

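View pics/w29.png

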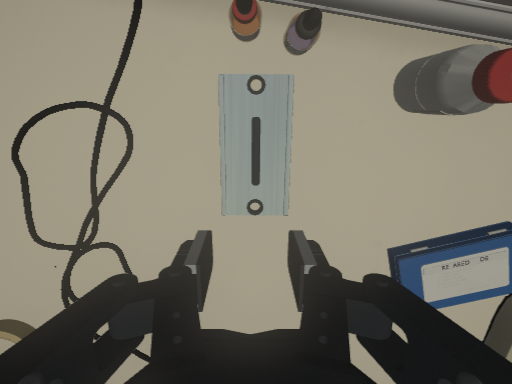

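View pics/w29z.png

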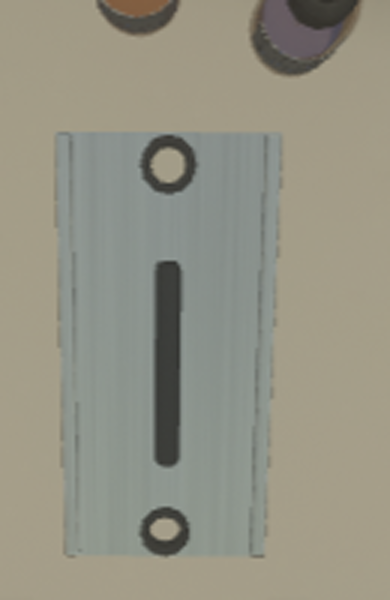

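```bash
python3 pl.py w29 10 254.7 206.7 256 84.7; python3 pl.py w29 33 255.7 185 256 117.3
```

```text
[ 547.1 -243.2   10. ]
[ 695.8 -220.6   10. ]
mid [ 621.4 -231.9   10. ] len 150.4 ang 8.63
[ 582.4 -238.3   33. ]
[ 660.2 -226.    33. ]
mid [ 621.3 -232.2   33. ] len 78.8 ang 9.01
```

```bash
python3 -m inch '[{"claw":40,"slide":[19,-3.5,-55],"yaw":0},{"claw":40,"slide":[19,-3.5,-115],"yaw":0},{"claw":40,"slide":[19,-3.5,-175],"yaw":0},{"claw":40,"slide":[19,-3.5,-195],"yaw":0},{"claw":40,"slide":[19,-3.5,-195],"yaw":0}]'; python3 seetr.py w30
```

```text
t: 38.9
tool_pos: [0.619, -0.232, 0.2088]
eef_rot: [0.997, 0.078, -0.001, -0.001]
contact_force: [0.7, -0.8, 1.4]
gripper_width: 0.0404
t 38.9 tcp [ 619.  -232.   208.8] z [-0.003  0.002 -1.   ] jaw -81.05 F [ 0.7 -0.8  1.4] w 40.4 q [-0.54  0.75  1.21  0.    1.18  0.88]
```

View pics/w30.png

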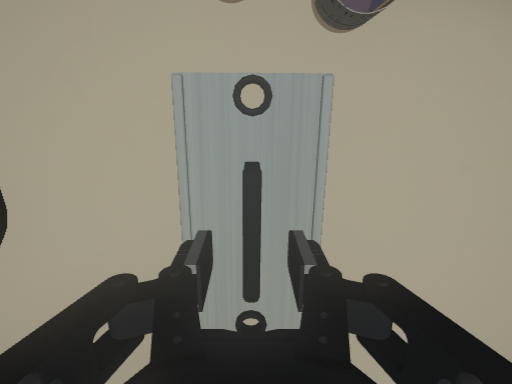

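```bash
python3 -m inch '[{"claw":40,"slide":[0,-0.5,-15],"yaw":0},{"claw":40,"slide":[0,-0.5,-25],"yaw":0},{"claw":4,"slide":[0,-0.5,-25],"yaw":0},{"claw":4,"slide":[0,-0.5,-25],"yaw":0},{"claw":4,"slide":[0,-0.5,-24],"yaw":0}]'; python3 -m inch '[{"claw":4,"slide":[0,0,0],"yaw":0},{"claw":4,"slide":[0,0,20],"yaw":0},{"claw":4,"slide":[0,0,40],"yaw":0},{"claw":4,"slide":[0,0,40],"yaw":0}]'; python3 seetr.py w31
```

```text
t: 39.58
tool_pos: [0.619, -0.2337, 0.1862]
eef_rot: [0.997, 0.077, 0.0, 0.0]
contact_force: [-0.4, -1.2, -2.2]
gripper_width: 0.0084
t: 40.08
tool_pos: [0.6192, -0.2338, 0.2274]
eef_rot: [0.997, 0.077, 0.001, 0.001]
contact_force: [0.5, -0.5, -2.8]
gripper_width: 0.0084
t 40.08 tcp [ 619.2 -233.8  227.4] z [ 0.003 -0.002 -1.   ] jaw -81.13 F [ 0.5 -0.5 -2.8] w 8.4 q [-0.54  0.73  1.2   0.    1.21  0.88]
```

View pics/w31.png

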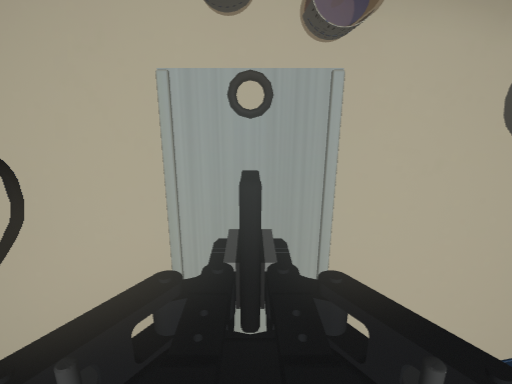

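```bash
python3 -m inch '[{"claw":4,"slide":[0,0,60],"yaw":0},{"claw":4,"slide":[0,10,120],"yaw":0},{"claw":4,"slide":[-15,40,170],"yaw":0.12},{"claw":4,"slide":[-33,92,178],"yaw":0.27},{"claw":4,"slide":[-51,145,178],"yaw":0.42}]'
python3 -m inch '[{"claw":4,"slide":[-18,54,0],"yaw":0.17},{"claw":4,"slide":[-36,108,0],"yaw":0.34},{"claw":4,"slide":[-54,162,0],"yaw":0.51},{"claw":4,"slide":[-72,216,0],"yaw":0.68},{"claw":4,"slide":[-90,270,0],"yaw":0.85}]'
python3 -m inch '[{"claw":4,"slide":[-20,50,0],"yaw":0.1},{"claw":4,"slide":[-40,100,0],"yaw":0.139},{"claw":4,"slide":[-56,132,0],"yaw":0.139},{"claw":4,"slide":[-56,132,0],"yaw":0.139},{"claw":4,"slide":[-56,132,0],"yaw":0.139}]'
python3 seetr.py w32; python3 zm.py w32 210 50 80 80 7
```

```text
t: 40.75
tool_pos: [0.5673, -0.0875, 0.4037]
eef_rot: [0.958, 0.285, 0.0, -0.0]
contact_force: [1.5, -0.2, -2.7]
gripper_width: 0.009
t: 41.38
tool_pos: [0.4772, 0.1829, 0.403]
eef_rot: [0.755, 0.656, -0.001, -0.0]
contact_force: [0.4, 0.3, -2.2]
gripper_width: 0.0086
t: 42.0
tool_pos: [0.4222, 0.313, 0.4033]
eef_rot: [0.71, 0.705, -0.001, -0.0]
contact_force: [-0.3, -0.4, -2.1]
gripper_width: 0.009
t 42.0 tcp [422.2 313.  403.3] z [-0.001 -0.001 -1.   ] jaw -0.4 F [-0.3 -0.4 -2.1] w 9.0 q [ 0.41  0.34  1.37 -0.    1.44  0.42]
```

View pics/w32.png

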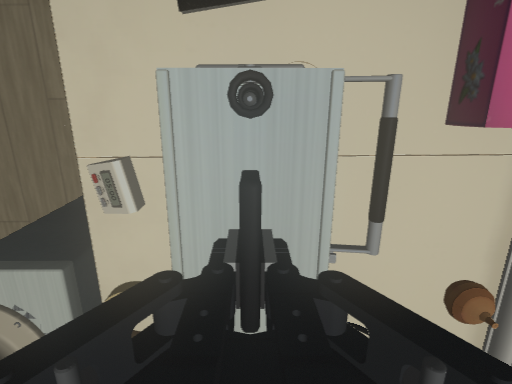

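View pics/w32z.png

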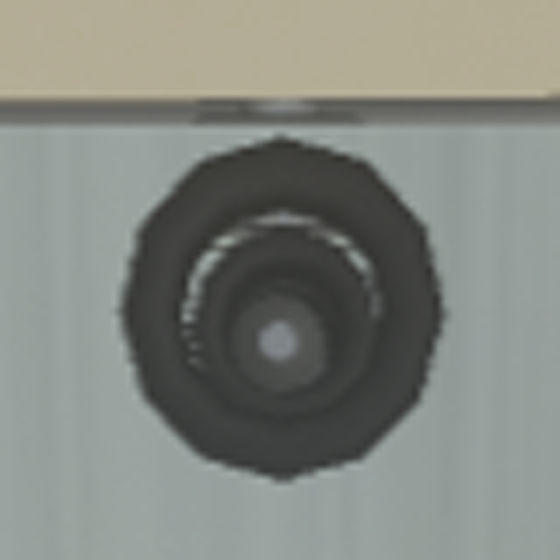

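```bash
python3 -m inch '[{"claw":4,"slide":[0,0,-30],"yaw":0},{"claw":4,"slide":[0,0,-50],"yaw":0},{"claw":4,"slide":[0,0,-50],"yaw":0},{"claw":4,"slide":[0,0,-50],"yaw":0}]'
python3 seetr.py w33; python3 zm.py w33 210 50 80 80 7
```

```text
t: 42.55
tool_pos: [0.4225, 0.3129, 0.3548]
eef_rot: [0.71, 0.704, 0.001, 0.0]
contact_force: [0.9, -0.7, -1.2]
gripper_width: 0.0087
t 42.55 tcp [422.5 312.9 354.8] z [ 0.001  0.    -1.   ] jaw -0.45 F [ 0.9 -0.7 -1.2] w 8.7 q [ 0.41  0.38  1.45 -0.    1.31  0.42]
```

View pics/w33z.png

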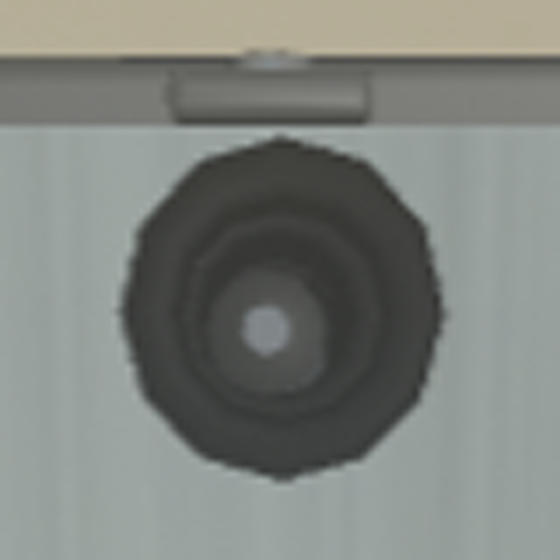

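```bash
python3 -m inch '[{"claw":4,"slide":[-0.8,-0.6,-10],"yaw":0},{"claw":4,"slide":[-0.8,-0.6,-20],"yaw":0},{"claw":4,"slide":[-0.8,-0.6,-35],"yaw":0},{"claw":4,"slide":[-0.8,-0.6,-38],"yaw":0},{"claw":4,"slide":[-0.8,-0.6,-38],"yaw":0}]'
python3 -m inch '[{"claw":4,"slide":[0,0,-2],"yaw":0},{"claw":4,"slide":[0,0,-3],"yaw":0}]'
```

```text
t: 43.22
tool_pos: [0.4213, 0.3128, 0.316]
eef_rot: [0.71, 0.705, -0.0, -0.0]
contact_force: [0.1, 0.9, -1.6]
gripper_width: 0.0083
t: 43.48
tool_pos: [0.4212, 0.3127, 0.3132]
eef_rot: [0.71, 0.705, 0.0, 0.0]
contact_force: [0.3, -0.4, -2.2]
gripper_width: 0.0081
```

```bash
python3 -m inch '[{"claw":4,"slide":[0,0,-1.5],"yaw":0},{"claw":4,"slide":[0,0,-2],"yaw":0}]'
python3 -m inch '[{"claw":4,"slide":[0,0,-1],"yaw":0},{"claw":4,"slide":[0,0,-1],"yaw":0}]'
```

```text
t: 43.72
tool_pos: [0.4212, 0.3127, 0.3112]
eef_rot: [0.71, 0.705, 0.0, 0.0]
contact_force: [-0.9, 0.2, 3.0]
gripper_width: 0.0082
t: 43.98
tool_pos: [0.4213, 0.3127, 0.3112]
eef_rot: [0.71, 0.705, 0.001, 0.0]
contact_force: [-2.1, -2.7, 8.2]
gripper_width: 0.0087
```

```bash
python3 -m inch '[{"claw":40,"slide":[0,0,0],"yaw":0},{"claw":40,"slide":[0,0,0],"yaw":0},{"claw":40,"slide":[0,0,40],"yaw":0},{"claw":40,"slide":[0,0,100],"yaw":0},{"claw":40,"slide":[-10,-40,120],"yaw":0}]'
python3 -m inch '[{"claw":40,"slide":[0,-55,0],"yaw":0},{"claw":40,"slide":[0,-80,0],"yaw":0},{"claw":40,"slide":[0,-80,0],"yaw":0}]'
python3 seetr.py w34 handle_bar tray_1 cover; python3 -c "
from h import *
s=snapshot('scene');cv2.imwrite('pics/s34.png',s);cv2.imwrite('pics/s34z.png',cv2.resize(s[180:310,180:330],None,fx=5,fy=4.6,interpolation=cv2.INTER_CUBIC))
look('scene',['handle_bar','tray_1','cover','catch_knob'])"
```

```text
t: 44.6
tool_pos: [0.4114, 0.2733, 0.433]
eef_rot: [0.709, 0.705, 0.003, 0.001]
contact_force: [-0.1, 0.0, 0.1]
gripper_width: 0.0398
t: 44.98
tool_pos: [0.4113, 0.1917, 0.4302]
eef_rot: [0.71, 0.704, 0.0, 0.0]
contact_force: [0.7, 0.2, -1.0]
gripper_width: 0.0398
t 44.98 tcp [411.3 191.7 430.2] z [ 0.  0. -1.] jaw -0.55 F [ 0.7  0.2 -1. ] w 39.8 q [0.17 0.19 1.5  0.   1.45 0.18]
handle_bar 0.96 [569.2 316.4  48.6]
cover 0.7 [422.5 317.  124.3]
scene handle_bar 0.84 [572.3 311.2  49.7]
scene tray_1 0.81 [416.6 315.7  90.1]
scene tray_1 0.68 [427.  314.4  18.7]
scene tray_1 0.6 [421.6 319.   53.7]
scene cover 0.83 [419.5 313.5 123.3]
scene cover 0.72 [428.1 315.7  17.1]
scene catch_knob 0.58 [421.1 147.5 166.8]
scene catch_knob 0.34 [419.3 389.3 160.7]
```

View pics/w34.png

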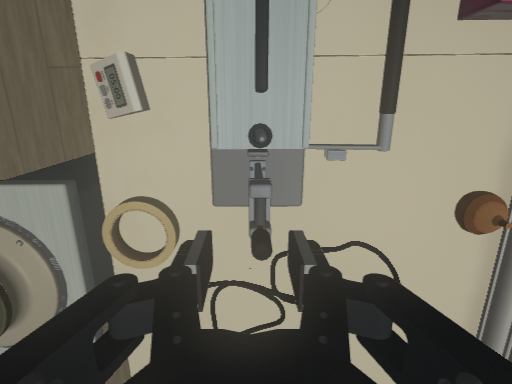

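View pics/s34z.png

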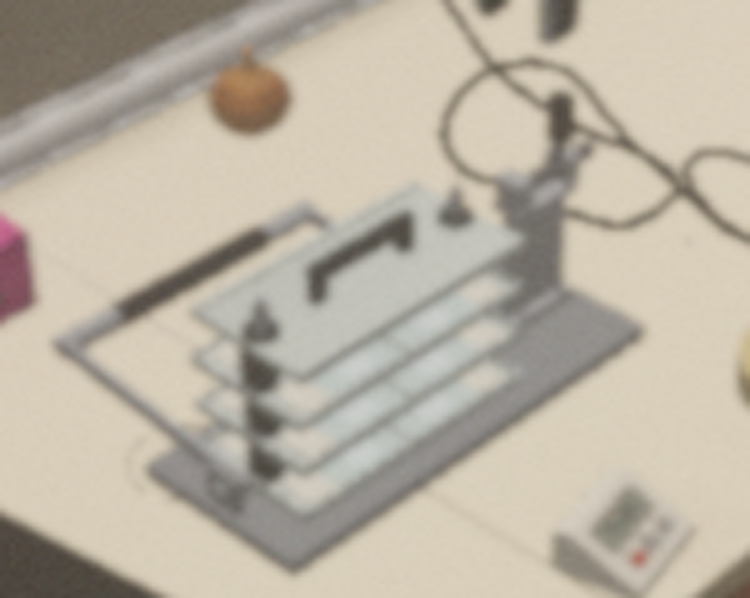

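```bash
python3 -m inch '[{"claw":50,"slide":[45,35,0],"yaw":0.005},{"claw":50,"slide":[90,70,0],"yaw":0.005},{"claw":50,"slide":[135,105,0],"yaw":0.005},{"claw":50,"slide":[159,121,-30],"yaw":0.005},{"claw":50,"slide":[159,121,-80],"yaw":0.005}]'
python3 -m inch '[{"claw":50,"slide":[0,0,-50],"yaw":0},{"claw":50,"slide":[0,0,-90],"yaw":0},{"claw":50,"slide":[0,0,-100],"yaw":0},{"claw":50,"slide":[0,0,-100],"yaw":0}]'
python3 seetr.py w35
```

```text
t: 46.1
tool_pos: [0.5715, 0.3149, 0.349]
eef_rot: [0.708, 0.707, 0.001, 0.001]
contact_force: [-0.2, -0.8, -0.8]
gripper_width: 0.0499
t: 46.6
tool_pos: [0.5705, 0.3139, 0.2506]
eef_rot: [0.708, 0.706, 0.0, 0.0]
contact_force: [0.2, -0.6, 0.0]
gripper_width: 0.0499
t 46.6 tcp [570.5 313.9 250.6] z [ 0.001  0.    -1.   ] jaw -0.11 F [ 0.2 -0.6  0. ] w 49.9 q [0.32 0.69 1.21 0.   1.24 0.32]
```

View pics/w35.png

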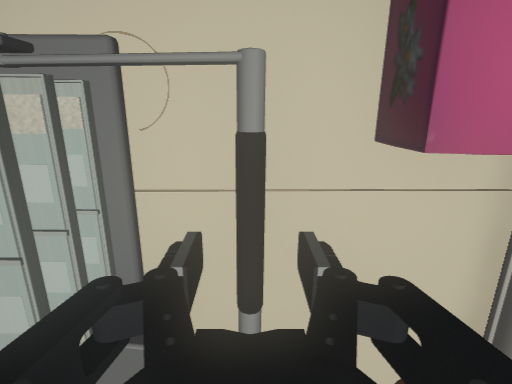

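```bash
python3 -m inch '[{"claw":50,"slide":[0,0,-25],"yaw":0},{"claw":50,"slide":[0,0,-39],"yaw":0},{"claw":50,"slide":[0,0,-39],"yaw":0},{"claw":10,"slide":[0,0,-39],"yaw":0},{"claw":10,"slide":[0,0,-39],"yaw":0}]'
python3 -m inch '[{"claw":10,"slide":[0,0,0],"yaw":0},{"claw":10,"slide":[0,0,0],"yaw":0}]'
python3 seetr.py w36; python3 -c "
import numpy as np
t0=1.45
for t in (1.35,1.25,1.15,1.05,.95,.85,.75,.65,.55,.45,.35,.25,.15,.05,0): print(t,round(150*(np.sin(t)-np.sin(t0)),1),round(150*(np.cos(t)-np.cos(t0)),1))"
```

```text
t: 47.28
tool_pos: [0.5704, 0.3138, 0.2122]
eef_rot: [0.708, 0.706, 0.001, 0.0]
contact_force: [-3.2, -1.0, 8.8]
gripper_width: 0.0158
t: 47.52
tool_pos: [0.5704, 0.3138, 0.2122]
eef_rot: [0.708, 0.706, 0.001, 0.0]
contact_force: [-1.5, -1.2, 6.7]
gripper_width: 0.0159
t 47.52 tcp [570.4 313.8 212.2] z [ 0.002  0.001 -1.   ] jaw -0.12 F [-1.5 -1.2  6.7] w 15.9 q [0.32 0.73 1.25 0.   1.16 0.32]
1.35 -2.5 14.8
1.25 -6.6 29.2
1.15 -12.0 43.2
1.05 -18.8 56.6
0.95 -26.9 69.2
0.85 -36.2 80.9
0.75 -46.7 91.7
0.65 -58.1 101.3
0.55 -70.5 109.8
0.45 -83.7 117.0
0.35 -97.5 122.8
0.25 -111.8 127.3
0.15 -126.5 130.2
0.05 -141.4 131.7
0 -148.9 131.9
```

View pics/w36.png

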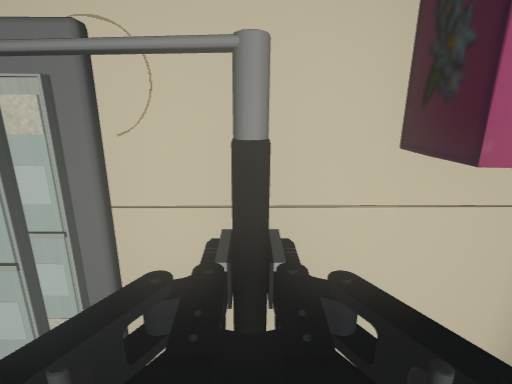

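Gripped (15.9 mm). Lead it up the arc.

```bash
python3 -m inch '[{"claw":10,"slide":[-2.5,0,15],"yaw":0},{"claw":10,"slide":[-6.5,0,29],"yaw":0},{"claw":10,"slide":[-12,0,43],"yaw":0},{"claw":10,"slide":[-19,0,56.5],"yaw":0}]'
python3 -m inch '[{"claw":10,"slide":[-8,0,12.5],"yaw":0},{"claw":10,"slide":[-17,0,24.5],"yaw":0},{"claw":10,"slide":[-28,0,35],"yaw":0},{"claw":10,"slide":[-39,0,44.5],"yaw":0}]'
```

```text
t: 48.08
tool_pos: [0.5523, 0.3137, 0.2689]
eef_rot: [0.708, 0.706, 0.003, 0.002]
contact_force: [8.9, 2.0, -3.3]
gripper_width: 0.0155
t: 48.58
tool_pos: [0.5144, 0.3136, 0.3159]
eef_rot: [0.708, 0.706, 0.007, 0.004]
contact_force: [15.6, 1.4, 8.1]
gripper_width: 0.0154
```

```bash
python3 -m inch '[{"claw":10,"slide":[-12,0,9.5],"yaw":0},{"claw":10,"slide":[-25,0,17],"yaw":0},{"claw":10,"slide":[-39,0,22.5],"yaw":0},{"claw":10,"slide":[-53,0,27],"yaw":0},{"claw":10,"slide":[-68,0,30],"yaw":0}]'
```

```text
t: 49.2
tool_pos: [0.4474, 0.3137, 0.3506]
eef_rot: [0.708, 0.706, 0.012, 0.007]
contact_force: [14.3, -2.7, 37.9]
gripper_width: 0.0144
```

```bash
python3 seetr.py w37 handle_bar; python3 -c "
from h import *
s=snapshot('scene');cv2.imwrite('pics/s37.png',cv2.resize(s[150:310,180:340],None,fx=4,fy=3.7,interpolation=cv2.INTER_CUBIC))
look('scene',['handle_bar'])"
```

```text
t 49.2 tcp [447.4 313.7 350.6] z [ 0.028  0.007 -1.   ] jaw -0.19 F [14.3 -2.7 37.9] w 14.4 q [ 0.4   0.42  1.41 -0.    1.29  0.4 ]
handle_bar 0.8 [449.7 316.5 174.5]
scene handle_bar 0.91 [449.9 313.9 179.4]
```

View pics/w37.png

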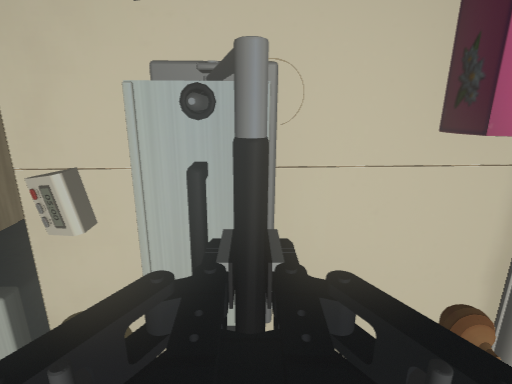

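View pics/s37.png

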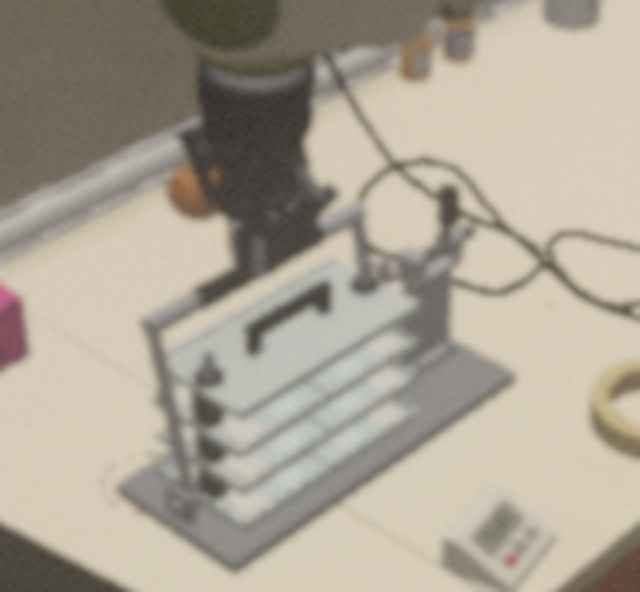

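```bash
python3 -m inch '[{"claw":30,"slide":[0,0,7],"yaw":0},{"claw":34,"slide":[0,0,7],"yaw":0},{"claw":34,"slide":[0,0,7],"yaw":0}]'; python3 seetr.py w38 handle_bar
```

```text
t: 49.82
tool_pos: [0.4439, 0.3137, 0.3483]
eef_rot: [0.708, 0.706, -0.001, -0.0]
contact_force: [-0.9, 0.6, 0.1]
gripper_width: 0.0339
t 49.83 tcp [443.9 313.7 348.3] z [-0.002 -0.001 -1.   ] jaw -0.11 F [-0.9  0.6  0.1] w 33.9 q [0.4  0.42 1.41 0.   1.32 0.4 ]
handle_bar 0.94 [449.1 313.4 176.3]
```

View pics/w38.png

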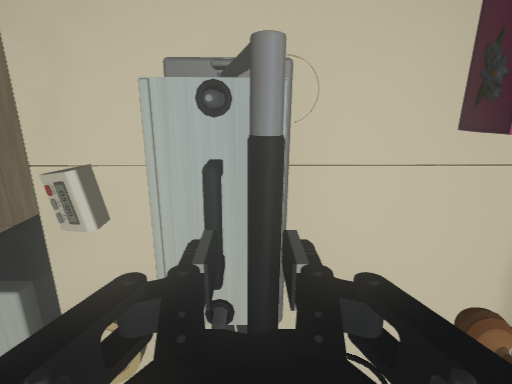

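```bash
python3 -m inch '[{"claw":34,"slide":[4,0,-8],"yaw":0},{"claw":34,"slide":[4,0,-12],"yaw":0},{"claw":10,"slide":[4,0,-12],"yaw":0},{"claw":10,"slide":[4,0,-12],"yaw":0},{"claw":10,"slide":[4,0,-12],"yaw":0}]'
```

```text
t: 50.55
tool_pos: [0.4482, 0.3137, 0.3367]
eef_rot: [0.708, 0.706, -0.0, -0.0]
contact_force: [0.8, 0.1, -4.4]
gripper_width: 0.0162
```

```bash
python3 -m inch '[{"claw":10,"slide":[-7,0,1.3],"yaw":0},{"claw":10,"slide":[-14,0,2],"yaw":0},{"claw":10,"slide":[-21,0,2.4],"yaw":0},{"claw":10,"slide":[-26,0,2.5],"yaw":0},{"claw":10,"slide":[-26,0,2.5],"yaw":0}]'
```

```text
t: 51.18
tool_pos: [0.4219, 0.3137, 0.3403]
eef_rot: [0.708, 0.706, 0.0, 0.0]
contact_force: [2.2, -0.7, 2.8]
gripper_width: 0.016
```

```bash
python3 -m inch '[{"claw":10,"slide":[-1.5,0,0],"yaw":0},{"claw":10,"slide":[-2.5,0,0],"yaw":0},{"claw":10,"slide":[-2.5,0,0],"yaw":0}]';python3 -c "
from h import *
st()"
```

```text
t: 51.55
tool_pos: [0.4208, 0.3136, 0.3403]
eef_rot: [0.708, 0.706, 0.002, 0.001]
contact_force: [9.5, -1.2, 1.0]
gripper_width: 0.0156
t 51.55 tcp [420.8 313.6 340.3] z [ 0.005  0.001 -1.   ] jaw -0.14 F [ 9.5 -1.2  1. ] w 15.6 q [ 0.41  0.39  1.48 -0.    1.27  0.42]
```

```bash
python3 -m inch '[{"claw":40,"slide":[0,0,0],"yaw":0},{"claw":40,"slide":[0,0,0],"yaw":0},{"claw":40,"slide":[0,0,40],"yaw":0},{"claw":40,"slide":[1,-30,75],"yaw":0},{"claw":40,"slide":[1,-90,75],"yaw":0}]'
python3 -m inch '[{"claw":40,"slide":[0,-60,0],"yaw":0},{"claw":40,"slide":[0,-76,0],"yaw":0},{"claw":40,"slide":[0,-76,0],"yaw":0}]'
python3 seetr.py w39 handle_bar catch_knob; python3 -c "
from h import *
look('scene',['handle_bar','catch_knob'])"
```

```text
t: 52.18
tool_pos: [0.4204, 0.2237, 0.4165]
eef_rot: [0.707, 0.708, 0.002, 0.001]
contact_force: [1.9, -0.3, -0.8]
gripper_width: 0.0399
t: 52.55
tool_pos: [0.4207, 0.1474, 0.4145]
eef_rot: [0.708, 0.706, -0.0, -0.0]
contact_force: [-0.1, 0.8, 0.3]
gripper_width: 0.0399
t 52.55 tcp [420.7 147.4 414.5] z [-0.001  0.001 -1.   ] jaw -0.21 F [-0.1  0.8  0.3] w 39.9 q [0.07 0.19 1.55 0.   1.41 0.07]
catch_knob 0.69 [418.7 147.5 164.6]
scene catch_knob 0.61 [424.9 314.9  15.7]
scene catch_knob 0.46 [417.3 147.8 168.1]
```

View pics/w39.png

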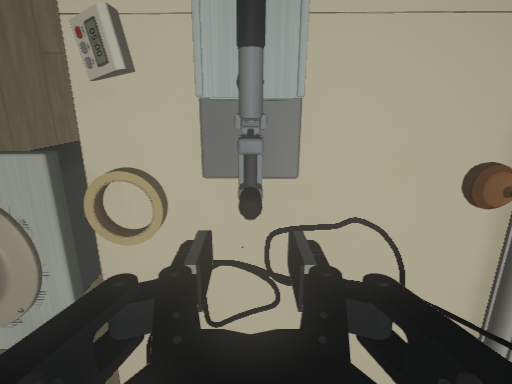

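Handle is upright. Now down to the knob (TCP z ≈ 322), grip, and slide home.

```bash
python3 -m inch '[{"claw":40,"slide":[-0.5,0,-50],"yaw":0},{"claw":40,"slide":[-0.5,0,-85],"yaw":0},{"claw":40,"slide":[-0.5,0,-92],"yaw":0},{"claw":40,"slide":[-0.5,0,-92],"yaw":0}]'
python3 -m inch '[{"claw":10,"slide":[0,0,0],"yaw":0},{"claw":10,"slide":[0,0,0],"yaw":0},{"claw":10,"slide":[0,0,0],"yaw":0},{"claw":10,"slide":[0,7,0],"yaw":0},{"claw":10,"slide":[0,13,0],"yaw":0}]'
python3 -m inch '[{"claw":10,"slide":[0,5,0],"yaw":0},{"claw":10,"slide":[0,9,0],"yaw":0},{"claw":10,"slide":[0,10,0],"yaw":0}]'
```

```text
t: 53.35
tool_pos: [0.4205, 0.148, 0.3231]
eef_rot: [0.708, 0.707, 0.0, 0.0]
contact_force: [0.9, 0.4, 0.5]
gripper_width: 0.04
t: 53.98
tool_pos: [0.4203, 0.1608, 0.3239]
eef_rot: [0.708, 0.706, 0.001, 0.001]
contact_force: [-0.1, -1.7, 5.1]
gripper_width: 0.0166
t: 54.35
tool_pos: [0.4204, 0.1705, 0.3239]
eef_rot: [0.708, 0.707, 0.0, 0.002]
contact_force: [-1.3, -9.3, 7.3]
gripper_width: 0.0161
```

```bash
python3 -m inch '[{"claw":10,"slide":[0,1,0],"yaw":0},{"claw":40,"slide":[0,0,0],"yaw":0},{"claw":40,"slide":[0,0,0],"yaw":0},{"claw":40,"slide":[0,0,50],"yaw":0},{"claw":40,"slide":[0,0,100],"yaw":0}]'
python3 -m inch '[{"claw":40,"slide":[-10,-50,10],"yaw":0},{"claw":40,"slide":[-20,-100,10],"yaw":0},{"claw":40,"slide":[-20,-100,10],"yaw":0}]'
python3 seetr.py w40 catch_knob handle_bar; python3 -c "
from h import *
s=snapshot('scene');cv2.imwrite('pics/s40.png',s);cv2.imwrite('pics/s40z.png',cv2.resize(s[180:310,180:330],None,fx=5,fy=4.6,interpolation=cv2.INTER_CUBIC))
look('scene',['handle_bar','catch_knob','tray_1','cover','jar','onion','dropper'])
look('side',['handle_bar','catch_knob','tray_1','cover'])"
```

```text
t: 54.98
tool_pos: [0.4201, 0.1708, 0.4239]
eef_rot: [0.708, 0.706, -0.0, -0.0]
contact_force: [0.5, 0.1, -0.5]
gripper_width: 0.0397
t: 55.35
tool_pos: [0.3998, 0.0688, 0.433]
eef_rot: [0.709, 0.705, 0.0, 0.0]
contact_force: [-0.5, 0.8, 0.1]
gripper_width: 0.0398
t 55.35 tcp [399.8  68.8 433. ] z [ 0.001 -0.    -1.   ] jaw -0.35 F [-0.5  0.8  0.1] w 39.8 q [-0.12  0.1   1.6  -0.    1.44 -0.12]
catch_knob 0.79 [418.6 169.  164.9]
scene handle_bar 0.75 [422.6 315.3 182. ]
scene handle_bar 0.4 [420.5 235.5 155. ]
scene catch_knob 0.5 [420.8 172.9 167. ]
scene tray_1 0.91 [418.2 316.4  90.9]
scene tray_1 0.81 [426.2 313.9  20.8]
scene tray_1 0.57 [420.1 317.5  57.3]
scene cover 0.97 [425.1 314.4 121.2]
scene cover 0.61 [419.7 389.8 162.3]
scene jar 0.67 [596.4 523.5  -2. ]
scene onion 0.45 [722.8 122.7   3.5]
scene onion 0.41 [424.3 313.6  18. ]
scene dropper 0.54 [ 7.538e+02 -2.005e+02 -3.000e-01]
scene dropper 0.25 [420.3 315.2 124.9]
side handle_bar 0.68 [421.7 310.4 183.4]
side catch_knob 0.61 [421.5 167.8 167.2]
side catch_knob 0.3 [420.2 310.2 182. ]
side tray_1 0.56 [422.4 313.8  18.6]
side tray_1 0.52 [420.8 312.7  54. ]
side tray_1 0.45 [420.5 316.5  92.8]
side cover 0.53 [423.6 316.2 129.2]
```

View pics/w40.png

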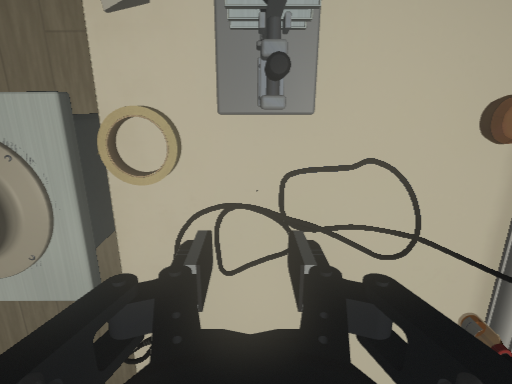

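View pics/s40z.png

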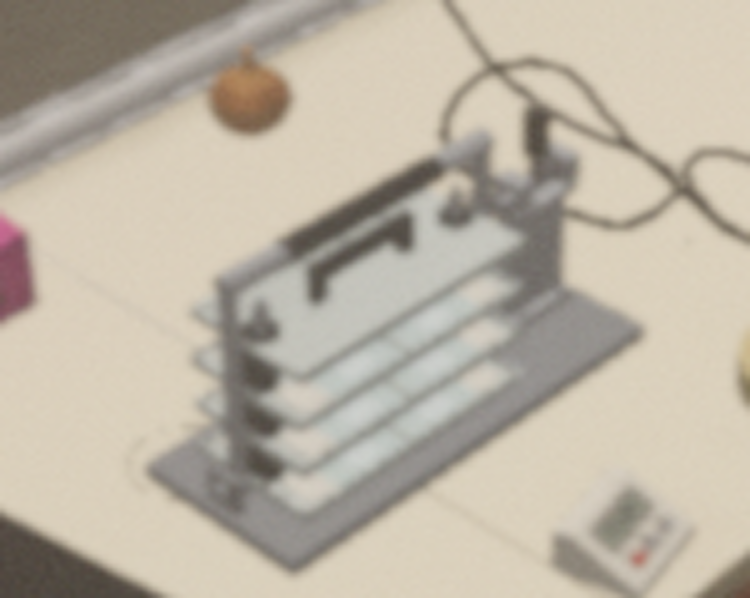

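View pics/s40.png

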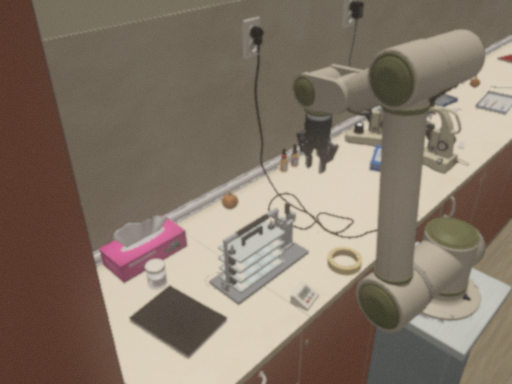

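```bash
python3 -c "
from h import *
print(hand_in());st()"
```

```text
the job is handed in; nothing more can be done
None
the job is handed in; nothing more can be done
```

The carrier is packed and locked, and I handed the job in at about 56 s of the 210 s. I slid the catch back, folded the handle down and hung all three trays on the rods. The cover went on top; then I swung the handle upright and slid the catch home.

- **Stack:** the last pictures put the trays at about 18, 54 and 91 mm. The cover read 121 mm in one camera and 129 mm in the other, against an expected 126 mm. Each piece went down until it met resistance, at 36 mm steps.
- **Handle and catch:** the bar sits over the rods at about 182 mm and reached its upright stop. The knob is back at y = 168–173 mm after about 22.5 mm of travel, stopping at its end. I did not pull on the handle afterwards to test the lock.
- **Bystanders:** the onion and dropper read within 4 mm of where they started. The jar read about 5 mm off in x, which is roughly the detector's error.
- **Forces:** seating the first tray peaked at about 43 N at the wrist. The gripped bar slipped towards the fingertips near upright, reaching about 38 N. I let go, took a deeper grip and finished the swing.
- **Detector:** it missed a tray once and gave a few false low-score hits, which I checked against the pictures.

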